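# Put the swapped condiments and tools in their right places

### The arm

A 6-joint arm with a two-finger parallel gripper is mounted at the origin on the work surface. World frame = base frame: x ahead of the robot, y to its left, z up, the work surface at z = 0. Lengths are in mm, angles in rad, forces in N, time in s.
With the tool pointing down it reaches from about 400 to 925 mm from the base axis. Payload 12.5 kg.
Tool frame: the origin (TCP) lies at the very end of the fingers, on their centre line; the grasp point (between the pads) lies robot.grip_point_offset behind it (robot.grip_point_offset is the distance from the TCP to the grasp point, in mm); z points along the fingers, y is the direction in which the jaws open and shut (so a half turn about z gives the same grasp; the last joint's range is limited). The gripper opens to 95 mm and grips with 3 to 60 N. Pads are 20 mm wide; open, the fingers measure 119 mm over their backs; the gripper's body (75 mm by 180 mm) begins 59 mm behind the grasp point.
Start: joints at [1.224, 0.491, 1.559, -0, 1.092, -0.106], TCP at [149.031, 606.99, 214.661] pointing down, gripper open.
Joint ranges: [-3.1, 3.1], [-0.84, 2.19], [0.05, 2.79], [-1.13, 4.28], [0.06, 2.93], [-2.69, 2.69]. Speed limits (rad/s): [2.22, 2.22, 2.79, 3.14, 3.14, 3.14].

### API

Orientations are given as a unit quaternion [w, x, y, z].
In Python, from bench import robot, eyes gives the robot as it stands.
- The arm moves only by the tool move_arm, never from a script. Its argument "steps" is a list of rows, each a list of 7 numbers: the opening, from -1 (shut) to 1 (fully open), then the shift along the tool's x, y, z in mm, then the turn, a rotation vector about the tool's x, y, z in rad. A call has exactly 5 rows; each row is the pose to reach, as a shift and turn from the pose measured when the call began, along the tool's axes at that moment; what a row does not reach only later rows make up. A row lasts 1/10 s, in which the tool goes at most 50 mm and 8.59 degrees, less where a joint would pass 70% of its speed; a pose out of reach is approached as far as the arm can. A call with a gripper value outside its range is refused whole. The fingers move at their own pace and stop on an object; "newtons" is the grip in N (left out, the last holds). Time passes only in rows, so rows that repeat a pose let the fingers close, or fill a call up. It gives the time, the measured TCP pose, the force and the opening at its end, in the units of the state.
- robot.state(): the state, without advancing time (a new reading comes with each control period).
- eyes.get_image(name): name is "scene" or "top"; returns (picture, depth): 420x560x3 uint8, red, green, blue; 420x560 float32, mm along the optical axis (not along the pixel's ray), 0 where there is no reading.
- eyes.get_calibration(name): a dict with "camera_matrix" (3x3 intrinsics, pixels), "origin" and "attitude" of the camera in the world. Camera axes: x right, y down, z forward; pixel columns grow to the right and rows downward; lengths in mm; the calibration is good to about 2 mm. A picture is of the moment at which its call begins. get_calibration takes no time and is no camera call.
- robot.finish_job(): hands the job in, once; it reports no verdict.
The state is a dict: "time_s": time; "joints": joint angles; "joint_velocities": joint speeds; "effort": joint torques, N m; "position": TCP position; "tcp_rot": TCP orientation; "wrist_force": force on the tool from outside, world axes, zero at the start; "wrist_torque": the same for the moment, N m; "opening": finger opening in mm.
Only numpy, scipy, OpenCV 4.12 (cv2) and the standard library are available. Lean on these libraries where they do the work, as an engineer would, in place of code of your own. Each camera call takes 0.05 s, during which the arm holds its last target.

### The job

Get the worktop ready for weighing out the next batch, where everything is standing in something else's place: stand the pestle upright in the mortar, the yellow bowl on the scale, the spice jar on the turntable and the dipping dish on the serving tray, each in the middle of its place. The chopping board can hold whatever is in the way meanwhile, but leave it clear at the end. Set things down gently without dropping them, let nothing tip over, and leave the sauce bottle where it stands.

Things in the scene. Friction and masses are not known exactly. Their poses are not given: they have to be found in the camera images.
- pestle_mid (a point): Loose granite pestle, club-shaped, standing upright on its thick end, 165 mm tall: thick end 48 mm across (flat foot 38 mm), tapering between 40 and 85 mm above the foot to a straight round handle 34 mm across from 85 to 150 mm above the foot. About 0.45 kg. The point is on its axis half-way up, 82.5 mm above the foot; z up its axis. At the start it stands on the wooden board, within about 20 mm of its middle.
- dish_mid (a point): Loose white ceramic dipping dish with a blue-glazed inner floor, a shallow open rectangular dish 100 mm long (its x) by 62 mm wide (its y), 26 mm high with 6 mm walls, about 0.16 kg. The point is at its middle, half-way up (13 mm above its underside). At the start it is on the turntable, turned any way.
- jar_mid (a point): Loose closed glass spice jar with reddish spice in it and a steel twist cap, round, 51 mm across and 90 mm tall (the cap, 49 mm across, is the top 20 mm), about 0.2 kg. The point is on its axis half-way up (45 mm above its underside). At the start it stands on the scale.
- bowl_mid (a point): Loose small yellow melamine bowl, round and open, 64 mm across outside at the rim and 42 mm high; the outside is straight-sided over the top 14 mm and narrows below to a 42 mm foot; wall 4 mm; about 0.07 kg. The point is on its axis half-way up (21 mm above its underside). At the start it stands on the tray.
- mortar_floor (a point): Granite mortar, fixed: round, 134 mm across and 74 mm high, hollow. The point is the middle of its flat inner floor (74 mm across), 18 mm above the worktop and 56 mm below the rim; the opening at the rim is 108 mm across. Stood in it, the pestle rises 109 mm above the rim. Empty at the start; z up.
- scale_pan (a point): Kitchen scale, fixed: white, 190 mm long (its x) by 145 mm wide, with a round flat steel weighing pan 134 mm across and a small display beyond the pan on its -x side. The point is the middle of the top of the pan, 32 mm above the worktop; z up.
- turntable_mid (a point): Small black plastic turntable (lazy Susan), 200 mm across; its disc turns about the upright axis with slight friction and has a rim 6 mm high at its edge. The point is the middle of the disc's flat top, 21 mm above the worktop; z up.
- tray_mid (a point): Stainless steel serving tray, fixed: rectangular, inside 154 mm (its x) by 204 mm (its y), with a low rim 12 mm above the worktop. The point is the middle of its flat floor, 3 mm above the worktop; z up.
- board_mid (a point): Wooden chopping board, fixed: 150 mm (its x) by 200 mm (its y). The point is the middle of its top, 16 mm above the worktop; z up. Once the pestle is off it, it is a free spot to put something down for a while.
- sauce_mid (a point): Loose amber glass sauce bottle with a red cap, 58 mm across and 140 mm tall, standing on the worktop. The point is on its axis half-way up (70 mm above the worktop). It is to stay where it stands. (The other small things about - a saucer, a dish of limes, a mug, a wooden toothpick pot - are under 80 mm tall.)

How it is judged:
By the outcome, as a careful person would: the job done as asked, in the order asked, and still so for the second after the job is handed in, with the robot touching nothing.
It also fails if it takes over 138 s, if anything falls off the work surface, if the arm or the gripper's body presses on something with over 40 N, if the wrist force passes 120 N, or if a joint passes its speed limit or range.

## Working session

There is one attempt and no reset: what is moved stays moved. The work goes in short steps, Python scripts to look and compute and a tool call to move; the robot and the scene stay as the last step left them, time stands still between calls to the robot, and variables do not carry over. Pictures are saved under pics/ and viewed, and the job is handed in when it is done.

Besides the shell and the picture viewer there is one more tool, called after "Call:" as a command line: name --pt "numbers of a row" for each row, then --argument value for the rest. move_arm: Moves the arm, as the interface text tells. Its arguments: {"type":"object","properties":{"steps":{"type":"array","items":{"type":"array","items":{"type":"number"}}},"newtons":{"type":"number"}},"required":["steps"]}

```bash
ls; mkdir -p pics; python3 - <<'E'
from bench import robot, eyes
import cv2, json, numpy as np
s=robot.state(); print(s); print(robot.grip_point_offset)
for n in("scene","top"):
    im,d=eyes.get_image(n); cv2.imwrite(f"pics/{n}0.png",im[:,:,::-1]); np.save(f"pics/{n}0.npy",d)
    print(n,eyes.get_calibration(n))
E
```

```text
pics
{'time_s': 0.0, 'joints': array([ 1.22438047e+00,  4.91496562e-01,  1.55942117e+00,  1.45907246e-05,
        1.09173000e+00, -1.05619544e-01]), 'joint_velocities': array([ 0.00036425,  0.00182725,  0.00156488,  0.00102892, -0.00032173,
       -0.00017999]), 'effort': array([-1.17532083e-03, -6.12655878e+01, -2.58166677e+01,  6.91979821e-02,
        4.84183151e-02, -1.49339239e-04]), 'position': array([148.95234286, 606.74519944, 214.11063314]), 'tcp_rot': array([-1.24529117e-04,  1.20110816e-01,  9.92760350e-01, -5.12675005e-04]), 'wrist_force': array([ 0.36811918, -0.09510607, -0.00490471]), 'wrist_torque': array([ 0.00411823,  0.0078364 , -0.00680189]), 'opening': 94.86514234758343}
18.8
scene {'camera_matrix': array([[504.62064358,   0.        , 288.904328  ],
       [  0.        , 504.62064358, 202.96964815],
       [  0.        ,   0.        ,   1.        ]]), 'origin': array([1490.61578729,  579.08817972,  895.68897151]), 'attitude': array([-0.2204854 ,  0.42148576,  0.78657247, -0.3937508 ])}
top {'camera_matrix': array([[514.68516714,   0.        , 283.81326533],
       [  0.        , 514.68516714, 210.99860653],
       [  0.        ,   0.        ,   1.        ]]), 'origin': array([ 249.5710258 ,    9.44851939, 1634.12629433]), 'attitude': array([-0.06392555,  0.71142099, -0.69670261,  0.06632628])}
```

View pics/scene0.png

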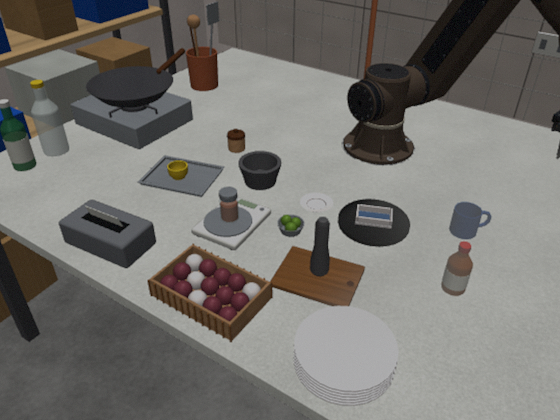

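View pics/top0.png

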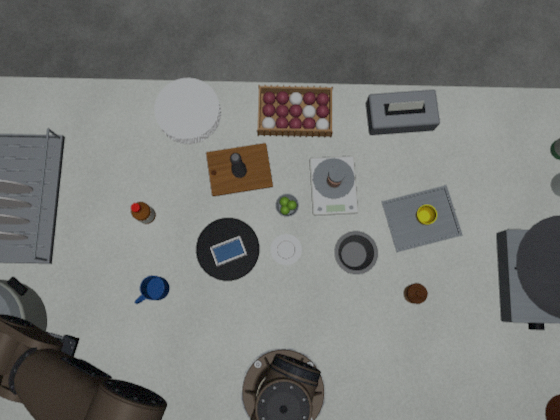

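The top view shows the board (240,170) with the pestle on it, turntable (228,249) with the dish, scale (334,187) with the jar, mortar (356,252), tray (421,219) with the bowl and sauce bottle (141,211). Next I'll measure them.

```bash
cat > h.py <<'E'
import numpy as np, cv2
from scipy.spatial.transform import Rotation as R
from bench import robot, eyes
def cal(n):
    c=eyes.get_calibration(n); q=c["attitude"]
    return c["camera_matrix"],c["origin"],R.from_quat([q[1],q[2],q[3],q[0]]).as_matrix()
def cloud(n,d):
    K,o,A=cal(n); v,u=np.mgrid[0:420,0:560]
    p=np.stack([(u-K[0,2])/K[0,0]*d,(v-K[1,2])/K[1,1]*d,d],-1)
    P=p@A.T+o; P[d<=0]=np.nan; return P
def plane(n,uv,z):
    K,o,A=cal(n); uv=np.atleast_2d(np.asarray(uv,float))
    r=np.c_[(uv-K[[0,1],[2,2]])/K[0,0],np.ones(len(uv))]@A.T
    return o+r*((z-o[2])/r[:,2])[:,None]
def pix(n,P):
    K,o,A=cal(n); c=(np.atleast_2d(P)-o)@A; return c[:,:2]/c[:,2:]*K[0,0]+K[[0,1],[2,2]]
def circ(xy):
    xy=np.asarray(xy); a=np.c_[2*xy,np.ones(len(xy))]; s=np.linalg.lstsq(a,(xy**2).sum(1),rcond=None)[0]
    return s[:2],np.sqrt(s[2]+s[0]**2+s[1]**2)
E
python3 - <<'E'
from h import *
d=np.load("pics/top0.npy"); P=cloud("top",d); Z=P[...,2]
im=cv2.imread("pics/top0.png")
print("table z",np.nanmedian(Z[100:300,60:500]))
for nm,(u,v) in dict(board=(250,185),pestle=(236,157),tt=(228,270),dish=(228,250),scalepan=(322,190),jar=(335,175),mortar=(354,255),tray=(400,230),bowl=(428,214),sauce=(136,208)).items(): print(nm,P[v,u].round(1))
ds=np.load("pics/scene0.npy"); Q=cloud("scene",ds)
for nm,(u,v) in dict(table=(300,150),jarcap=(229,193),tt=(360,238),board=(340,285),pestle=(321,220),sauce=(464,246)).items(): print("S",nm,Q[v,u].round(1))
b=cv2.resize(im[140:290,120:300],None,fx=4.4,fy=4,interpolation=cv2.INTER_CUBIC);cv2.imwrite("pics/a1.png",b)
b=cv2.resize(im[140:290,290:470],None,fx=4.4,fy=4,interpolation=cv2.INTER_CUBIC);cv2.imwrite("pics/a2.png",b)
E
```

```text
table z 2.1374937817392947
board [635. 118.  14.]
pestle [678.2 150.4 182.2]
tt [359.  176.4  30.1]
dish [420.7 178.3  35.6]
scalepan [ 618.2 -113.1   36.7]
jar [ 644.2 -144.9  128.8]
mortar [ 414.8 -216.3   20.5]
tray [ 499.6 -366.     5.8]
bowl [ 552.9 -456.3    9.4]
sauce [528.6 444.4 137.2]
S table [ 185.2 -212.9    2.4]
S jarcap [ 661.8 -138.1  126.6]
S tt [519.6 185.7  26.1]
S board [692.6 220.2  15.5]
S pestle [685.7 153.  181.1]
S sauce [540.2 447.3 141.6]
```

View pics/a1.png

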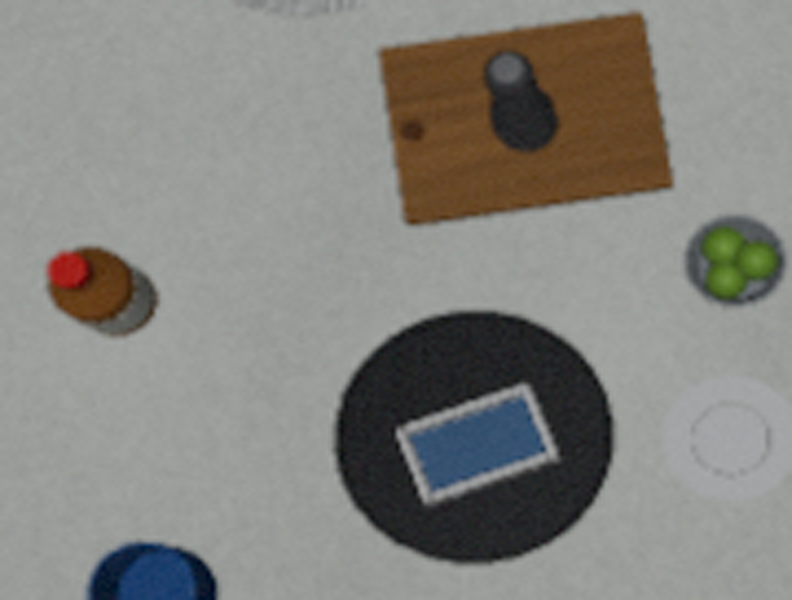

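View pics/a2.png

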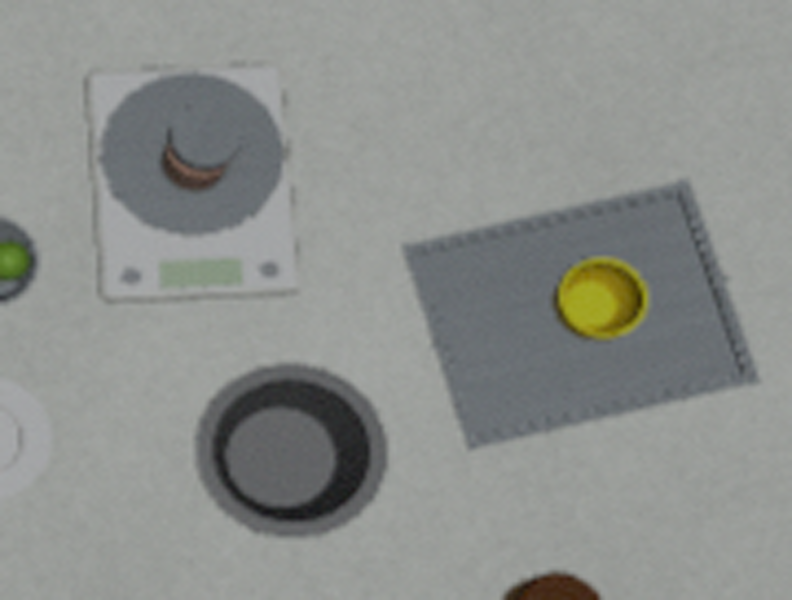

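The crops show clear outlines: pestle cap at a1 (508,68), dish, turntable and board; bowl, tray corners, pan and mortar in a2. I'll fit each with masks.

```bash
cat > m.py <<'E'
from h import *
def comp(mask,near):
    n,l,s,c=cv2.connectedComponentsWithStats(mask.astype(np.uint8)); 
    i=1+np.argmin(np.hypot(*(c[1:]-near).T)+1e3*(s[1:,4]<15)); return l==i
def cont(m):
    c=max(cv2.findContours(m.astype(np.uint8),cv2.RETR_EXTERNAL,cv2.CHAIN_APPROX_NONE)[0],key=cv2.contourArea); return c[:,0].astype(float)
E
python3 - <<'E'
from m import *
im=cv2.imread("pics/top0.png"); hsv=cv2.cvtColor(im,cv2.COLOR_BGR2HSV); P=cloud("top",np.load("pics/top0.npy")); Z=P[...,2]
H,S,V=[hsv[...,i].astype(int) for i in range(3)]
n="top"
def win(m,u0,u1,v0,v1):
    w=np.zeros_like(m);w[v0:v1,u0:u1]=m[v0:v1,u0:u1];return w
def rect(m,z,lab):
    (c,s,a)=cv2.minAreaRect(cont(m).astype(np.float32)); b=cv2.boxPoints((c,s,a)); W=plane(n,b,z)[:,:2]
    e=[W[1]-W[0],W[2]-W[1]]; print(lab,W.mean(0).round(1),"sides",[ (round(np.linalg.norm(x),1),round(np.degrees(np.arctan2(x[1],x[0])),1)) for x in e])
def cir(m,z,lab):
    W=plane(n,cont(m),z)[:,:2]; c,r=circ(W); print(lab,c.round(1),r.round(1)); return c
b=win((H<25)&(S>100),195,280,135,205); b=cv2.morphologyEx(b.astype(np.uint8),cv2.MORPH_CLOSE,np.ones((15,15))); rect(comp(b,(240,170)),16,"board")
cir(win(V<60,190,265,210,285),24,"tt")
d=comp(win((H>95)&(H<125)&(S>70),205,250,230,270),(228,250)); rect(d,31,"dish floor@25+6");
w=comp(win((V>110)|d,208,250,232,268),(228,250)); rect(w,26+21,"dish rim")
y=comp(win((H>20)&(H<35)&(S>120),400,450,200,230),(428,214)); cir(y,45,"bowl rim"); 
# pestle top: lighter disc
p=comp(win((V>75)&(V<130)&(S<60),228,246,148,163),(236,156)); print(p.sum()); cir(p,181,"pestle topdisc")
pz=win(Z>150,225,255,140,175); print(P[pz].mean(0) if pz.any() else 0, pz.sum())
jz=win(Z>110,315,350,160,195); cir(comp(jz,(335,175)),122,"jarcap"); print(np.median(P[jz],0), jz.sum())
s=win(Z>120,125,155,190,225); print("sauce cap",np.median(P[s],0), s.sum())
rc=win((S>180)&((H<8)|(H>172)),125,150,195,220); cir(rc,140,"saucecap")
E
python3 - <<'E'
from m import *
im=cv2.imread("pics/top0.png"); 
g=cv2.cvtColor(im,cv2.COLOR_BGR2GRAY).astype(int); hsv=cv2.cvtColor(im,cv2.COLOR_BGR2HSV).astype(int)
# table gray ~?, print samples along rows
print("scale row188",g[188,304:364]); print("col 334 rows150-220",g[150:222,322]); print("S row",hsv[188,304:364,1])
print("tray row 220",g[220,378:470]); print("tray S",hsv[220,378:470,1])
print("mort",g[252,330:382]);print("mort",g[225:277,354])
E
```

```text
board [687.  155.8] sides [(np.float64(198.1), np.float64(-79.5)), (np.float64(147.4), np.float64(-169.9))]
tt [426.8 181.7] 96.5
dish floor@25+6 [419.9 178.3] sides [(np.float64(86.0), np.float64(-67.3)), (np.float64(45.9), np.float64(-156.9))]
dish rim [418.7 178.1] sides [(np.float64(100.9), np.float64(-67.5)), (np.float64(63.7), np.float64(-157.2))]
bowl rim [ 545.5 -440.5] 30.8
37
pestle topdisc [678.7 153.9] 9.0
[677.42595955 153.5707809  174.128741  ] 113
jarcap [ 650.9 -148.2] 23.8
[ 650.86114268 -148.57754342  122.08912302] 210
sauce cap [531.46642188 446.56084946 138.9123248 ] 75
saucecap [529.7 444.1] 12.1
scale row188 [154 154 156 154 154 153 153 131 145 163 165 129 104 106 106 111 109 110
 110 107 111 109 108 110 110 109 106 107 105 103  99 101 107 108 111 108
 110 109 110 107 107 108 109 110 110 110 110 130 158 164 163 158 137 149
 155 158 156 159 158 156]
col 334 rows150-220 [158 159 158 155 157 153 143 142 157 165 156 133 114 108 106 107 110 108
 110 110 110 107 107 108 107 107 106 108 108 110 109 110 107 107 111 108
 108 114 110 111 111 109 113 110 116 130 153 166 16
[... 789 characters left out ...]
0  20  22  22  20  23  22  20  20  20
  20  22   5  57 150 215 202 205 199 202 192 201 203 194 221 234 250 201
 241 219 184  90  17  20  18  24  20  18  18  20  22  18  21  18  21  21
  22  24  18  16  18  18  18  17   7   6  10   3   5   5   5   6   5   6
   5   3]
mort [155 158 158 158 131 104  99  98  69  46  43  78  92  96  98  98 103 102
  95  97  98 101  97  99  95  98 100  98  98 103  99  99  99 101 100  90
  61  46  36  38  36  40  39  41  86  99  98 107 146 162 158 158]
mort [160 160 158 159 161 143 110  98  98  85  56  45  48  50  46  48  64  90
  99  98 101  98 101 104 100 100 101  95  98 100  99  98 100  99 100 103
 101  96  95  97 100  79  36  31  36  79 101 100  99 134 157 157]
```

```bash
python3 - <<'E'
from m import *
im=cv2.imread("pics/top0.png"); hsv=cv2.cvtColor(im,cv2.COLOR_BGR2HSV).astype(int); g=cv2.cvtColor(im,cv2.COLOR_BGR2GRAY).astype(int)
P=cloud("top",np.load("pics/top0.npy")); n="top"
def win(m,u0,u1,v0,v1):
    w=np.zeros_like(m);w[v0:v1,u0:u1]=m[v0:v1,u0:u1];return w
t=win((g<132),378,468,178,256); t=comp(cv2.morphologyEx(t.astype(np.uint8),cv2.MORPH_CLOSE,np.ones((9,9))),(421,219))
for z in (0,12):
    b=cv2.boxPoints(cv2.minAreaRect(cont(t).astype(np.float32))); W=plane(n,b,z)[:,:2]; e=[W[1]-W[0],W[2]-W[1]]
    print("tray",W.mean(0).round(1),[(np.linalg.norm(x).round(1),np.degrees(np.arctan2(x[1],x[0])).round(1)) for x in e])
p=win(g<131,312,356,158,204); p=comp(p,(334,180)); W=plane(n,cont(p),32)[:,:2]; h=cv2.convexHull(W.astype(np.float32))[:,0]; print("pan",*circ(h))
m=win(g<125,328,384,225,280); m=comp(m,(356,252)); c=cont(m)
W=plane(n,c,74)[:,:2];print("mortar outer@74",*circ(W))
# inner floor: bright disc inside dark
f=comp(win((g>75)&(g<125),340,368,235,268),(353,255)); 
f=cv2.morphologyEx(f.astype(np.uint8),cv2.MORPH_OPEN,np.ones((5,5))); print(f.sum()); W=plane(n,cont(f),18)[:,:2];print("mortar floor",*circ(W))
dk=win(g<70,330,382,227,277); ho=cv2.convexHull(np.argwhere(dk)[:,::-1].astype(np.float32))[:,0]; W=plane(n,ho,74)[:,:2]; print("rim opening",*circ(W))
print("depth rim", np.nanmedian(P[233,350:360],0))
# scene checks
im=cv2.imread("pics/scene0.png"); hs=cv2.cvtColor(im,cv2.COLOR_BGR2HSV).astype(int); Q=cloud("scene",np.load("pics/scene0.npy"))
def reg(zl,zh,c,r):
    k=(Q[...,2]>zl)&(Q[...,2]<zh)&(np.hypot(Q[...,0]-c[0],Q[...,1]-c[1])<r); return k
for l,zl,zh,c,r in (("pestle",100,170,(680,154),40),("jar",70,120,(650,-148),45),("sauce",20,90,(529,444),60)):
    k=reg(zl,zh,c,r); print(l,k.sum(), circ(Q[k][:,:2]), Q[k].mean(0).round(1))
k=(hs[...,0]>20)&(hs[...,0]<35)&(hs[...,1]>120); k=comp(k,(177,170)); c=cont(k); print("bowl scene px",c.min(0),c.max(0), pix("scene",[[545.5,-440.5,45],[545.5,-440.5,3]]), pix("scene",[[678.7,154,181],[650.9,-148.2,122],[418.7,178,47]]))
b=cv2.resize(im[180:310,180:430],None,fx=3.2,fy=3.2); cv2.imwrite("pics/s1.png",b)
E
```

```text
tray [ 541.8 -437.4] [(np.float64(230.7), np.float64(-74.3)), (np.float64(172.0), np.float64(-168.0))]
tray [ 539.6 -434.1] [(np.float64(229.1), np.float64(-74.3)), (np.float64(170.7), np.float64(-168.0))]
pan [ 659.81716439 -149.39659914] 66.22151076856431
mortar outer@74 [ 418.45700268 -214.08519328] 64.58732684936736
473
mortar floor [ 419.31235747 -214.59261287] 37.24639041601759
rim opening [ 417.97878327 -214.04229787] 53.72452278820676
depth rim [ 476.64484094 -210.83965232   76.97887789]
pestle 332 (array([682.64100805, 153.67847609]), np.float64(15.401342709037113)) [692.7 158.9 136.4]
jar 282 (array([ 655.17954508, -149.79721729]), np.float64(22.345115717508186)) [ 667.1 -139.7   94.9]
sauce 592 (array([534.07680679, 446.38227927]), np.float64(27.458403900057128)) [554.5 449.7  57. ]
bowl scene px [167. 160.] [187. 179.] [[178.18978254 165.24894421]
 [179.7024918  176.41450261]] [[322.93454733 218.60738062]
 [228.69320926 191.21663844]
 [374.62405606 211.81013234]]
```

View pics/s1.png

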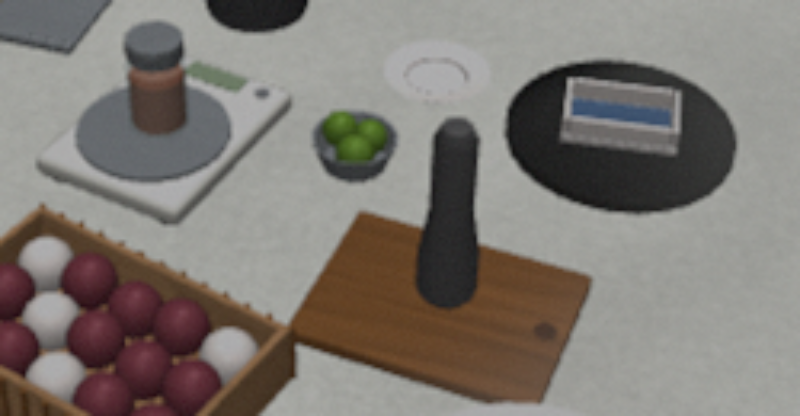

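```bash
cat >> h.py <<'E'
def go(x,y,z,yaw=None):
    s=robot.state(); q=s["tcp_rot"]; A=R.from_quat([q[1],q[2],q[3],q[0]]).as_matrix(); p=s["position"]
    ty=np.degrees(np.arctan2(A[1,1],A[0,1])); d=A.T@(np.array([x,y,z])-p)
    T=A
    if yaw is None: yaw=ty
    dy=(yaw-ty+90)%180-90   # jaw is symmetric
    a=np.radians(ty+dy); Y=np.array([np.cos(a),np.sin(a),0]); Zt=np.array([0,0,-1.]); T=np.c_[np.cross(Y,Zt),Y,Zt]
    print("t %.2f p %s yaw %.1f op %.1f F %s j6 %.2f"%(s["time_s"],p.round(1),ty,s["opening"],s["wrist_force"].round(1),s["joints"][5]))
    print("shift",d.round(1),"turn",R.from_matrix(A.T@T).as_rotvec().round(3))
E
python3 -c "
from h import *
go(680.5,154,214)
go(550,270,214)"
```

```text
t 0.10 p [148.9 606.8 214.1] yaw 76.2 op 94.7 F [ 0.2 -0.1  0. ] j6 -0.11
shift [-6.242e+02 -3.130e+02  4.000e-01] turn [-0.001 -0.    -0.   ]
t 0.10 p [148.9 606.8 214.1] yaw 76.2 op 94.7 F [ 0.2 -0.1  0. ] j6 -0.11
shift [-4.698e+02 -2.315e+02  3.000e-01] turn [-0.001 -0.    -0.   ]
```

Call:
move_arm --pt "1 -36 -18 0 0 0 0" --pt "1 -72 -36 0 0 0 0" --pt "1 -108 -54 0 0 0 0" --pt "1 -144 -72 0 0 0 0" --pt "1 -180 -90 0 0 0 0" --newtons 35

```text
time_s: 0.6
position: [303.2, 475.2, 214.0]
tcp_rot: [-0.0, 0.12, 0.993, -0.001]
wrist_force: [-0.3, 0.5, 0.4]
opening: 95.1
```

```bash
python3 -c "
from h import *
go(680.5,154,214)"
```

```text
t 0.60 p [303.2 475.2 214. ] yaw 76.2 op 95.1 F [-0.3  0.5  0.4] j6 -0.44
shift [-4.429e+02 -2.220e+02  2.000e-01] turn [-0.001 -0.    -0.   ]
```

Call:
move_arm --pt "1 -40 -20 0 0 0 0" --pt "1 -80 -40 0 0 0 0" --pt "1 -120 -60 0 0 0 0" --pt "1 -160 -80 0 0 0 0" --pt "1 -200 -100 0 0 0 0"

```text
time_s: 1.1
position: [474.8, 328.9, 213.9]
tcp_rot: [-0.0, 0.12, 0.993, -0.001]
wrist_force: [0.8, 1.1, 0.6]
opening: 95.0
```

Call:
move_arm --pt "1 -40 -20 0 0 0 0" --pt "1 -80 -40 0 0 0 0" --pt "1 -120 -60 0 0 0 0" --pt "1 -160 -80 0 0 0 0" --pt "1 -190 -95 0 0 0 0"

```text
time_s: 1.6
position: [638.2, 189.3, 213.4]
tcp_rot: [-0.001, 0.121, 0.993, -0.001]
wrist_force: [0.4, 0.9, 0.1]
opening: 95.0
```

```bash
python3 - <<'E'
from h import *
go(680.5,154,214)
for n in("scene","top"):
    im,d=eyes.get_image(n); cv2.imwrite(f"pics/{n}1.png",cv2.resize(im[120:320,180:460,::-1] if n=="scene" else im[120:270,150:360,::-1],None,fx=2.8,fy=2.8))
E
```

```text
t 1.60 p [638.2 189.3 213.4] yaw 76.1 op 95.0 F [0.4 0.9 0.1] j6 -1.14
shift [-49.5 -24.2  -0.6] turn [-0.002 -0.001 -0.   ]
```

View pics/scene1.png

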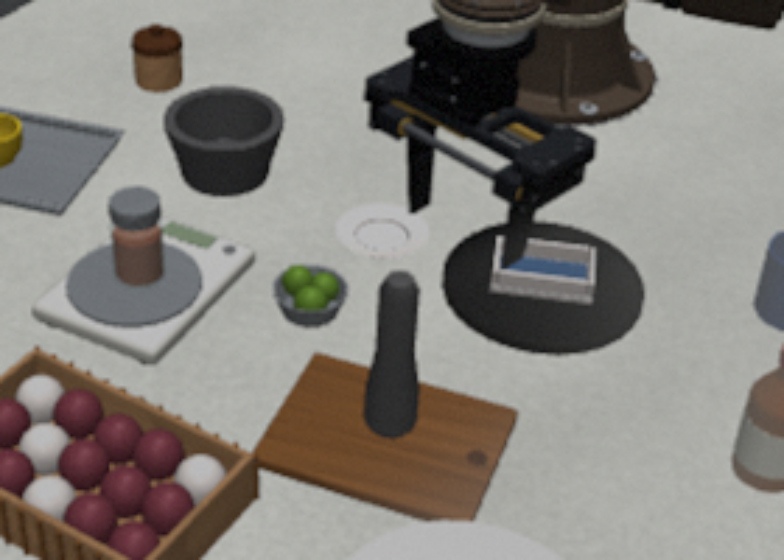

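View pics/top1.png

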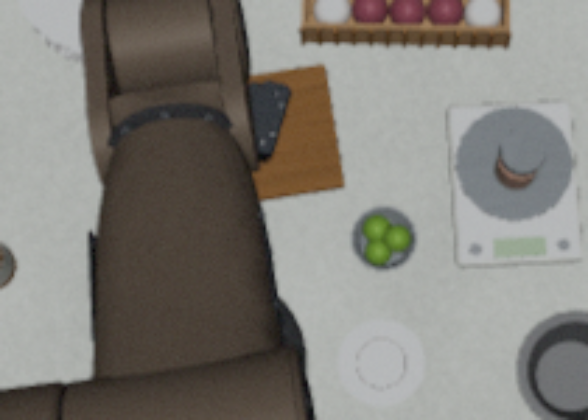

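Scene crop: gripper above and behind the pestle, fingertips at crop (420,208) and (515,263). I'll compare these with the projected TCP.

```bash
python3 - <<'E'
from h import *
s=robot.state();p=s["position"];print(p)
a=np.radians(76.1);Y=np.array([np.cos(a),np.sin(a),0])
for k in(-53.5,0,53.5): print(k,((pix("scene",p+k*Y)-[180,120])*2.8).round(1))
go(680.5,154,214)
E
```

```text
[639.0170557  188.33699183 212.89790905]
-53.5 [[415.6 206.8]]
0 [[463.2 235.1]]
53.5 [[513.6 265. ]]
t 1.70 p [639.  188.3 212.9] yaw 76.0 op 95.1 F [-0.6  0.9  1. ] j6 -1.14
shift [-48.6 -23.3  -1.1] turn [-0.002 -0.001 -0.   ]
```

Call:
move_arm --pt "1 -20 -10 0 0 0 0" --pt "1 -40 -19 0 0 0 0" --pt "1 -48.5 -23 0 0 0 0" --pt "1 -48.5 -23 0 0 0 0" --pt "1 -48.5 -23 0 0 0 0"

```text
time_s: 2.2
position: [679.7, 155.0, 212.7]
tcp_rot: [-0.001, 0.122, 0.993, -0.001]
wrist_force: [0.1, -0.2, 0.5]
opening: 95.2
```

```bash
python3 - <<'E'
from h import *
go(680.5,154,122)
n="scene";im,d=eyes.get_image(n); cv2.imwrite(f"pics/{n}2.png",cv2.resize(im[120:320,180:460,::-1],None,fx=2.8,fy=2.8))
E
```

```text
t 2.20 p [679.7 155.  212.7] yaw 76.0 op 95.2 F [ 0.1 -0.2  0.5] j6 -1.20
shift [-1.1 -0.6 90.7] turn [-0.002 -0.002 -0.   ]
```

View pics/scene2.png

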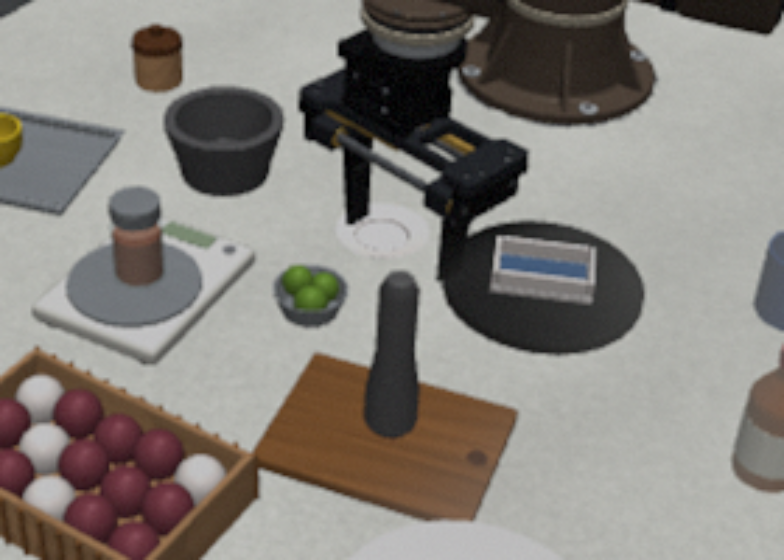

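Fingertips at crop (355,222) and (452,280) straddle the pestle head (401,276). I'll descend and grip.

Call:
move_arm --pt "1 -1 -0.5 18 0 0 0" --pt "1 -1 -0.5 36 0 0 0" --pt "1 -1 -0.5 54 0 0 0" --pt "1 -1 -0.5 72 0 0 0" --pt "1 -1 -0.5 90 0 0 0"

```text
time_s: 2.75
position: [679.7, 155.3, 122.6]
tcp_rot: [-0.001, 0.121, 0.993, -0.001]
wrist_force: [-0.1, 0.1, -0.2]
opening: 95.1
```

Call:
move_arm --pt "-0.3 0 0 0 0 0 0" --pt "-0.3 0 0 0 0 0 0" --pt "-0.3 0 0 0 0 0 0" --pt "-0.5 0 0 0 0 0 0" --pt "-0.5 0 0 0 0 0 0"

```text
time_s: 3.25
position: [679.9, 155.3, 123.4]
tcp_rot: [-0.0, 0.121, 0.993, -0.001]
wrist_force: [0.7, 0.3, 0.0]
opening: 60.4
```

Call:
move_arm --pt "-0.5 0 0 0 0 0 0" --pt "-0.5 0 0 0 0 0 0" --pt "-0.5 0 0 0 0 0 0" --pt "-0.5 0 0 0 0 0 0" --pt "-0.5 0 0 0 0 0 0"

```text
time_s: 3.75
position: [679.9, 155.4, 123.4]
tcp_rot: [-0.0, 0.121, 0.993, -0.001]
wrist_force: [-0.3, 0.9, 1.0]
opening: 33.9
```

Call:
move_arm --pt "-1 0 0 0 0 0 0" --pt "-1 0 0 0 0 0 0" --pt "-1 0 0 -8 0 0 0" --pt "-1 0 0 -20 0 0 0" --pt "-1 0 0 -35 0 0 0"

```text
time_s: 4.25
position: [679.6, 155.4, 159.0]
tcp_rot: [-0.001, 0.121, 0.993, -0.001]
wrist_force: [-0.1, -0.3, -4.2]
opening: 33.4
```

```bash
python3 - <<'E'
from h import *
go(680,155,222)
n="scene";im,d=eyes.get_image(n); cv2.imwrite(f"pics/{n}3.png",cv2.resize(im[120:320,180:460,::-1],None,fx=2.8,fy=2.8))
E
```

```text
t 4.25 p [679.6 155.4 159. ] yaw 76.1 op 33.4 F [-0.1 -0.3 -4.2] j6 -1.20
shift [ -0.4  -0.4 -63. ] turn [-0.002 -0.001 -0.   ]
```

View pics/scene3.png

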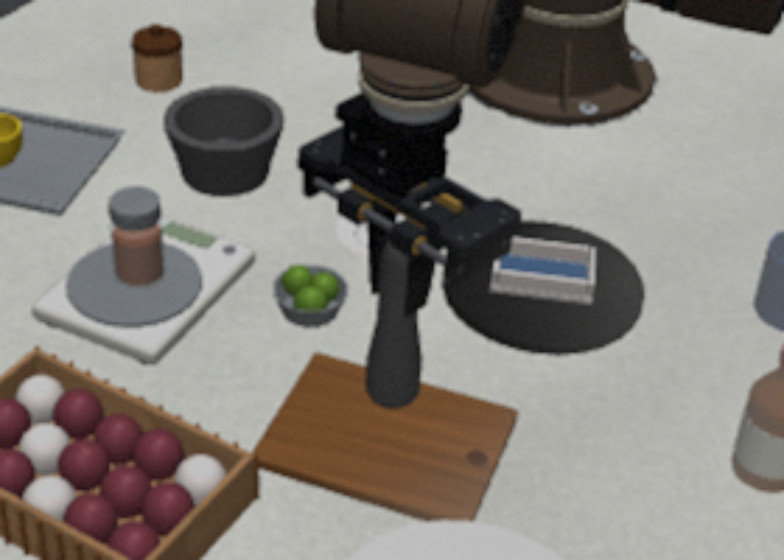

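Pestle is lifted upright, clear of the board (foot at crop (392,395)).

Call:
move_arm --pt "-1 0 0 -15 0 0 0" --pt "-1 0 0 -30 0 0 0" --pt "-1 0 0 -45 0 0 0" --pt "-1 0 0 -60 0 0 0" --pt "-1 0 0 -66 0 0 0"

```text
time_s: 4.8
position: [681.1, 155.7, 230.6]
tcp_rot: [0.003, 0.121, 0.993, -0.0]
wrist_force: [0.8, 0.1, -5.1]
opening: 33.5
```

```bash
python3 - <<'E'
from h import *
go(420.5,-213.5,225,36)
E
```

```text
t 4.80 p [681.1 155.7 230.6] yaw 76.1 op 33.5 F [ 0.8  0.1 -5.1] j6 -1.20
shift [ 164.3 -421.     4.4] turn [0.002 0.005 0.7  ]
```

Call:
move_arm --pt "-1 6 -15 1 0 0 0.03" --pt "-1 18 -45 1 0 0 0.08" --pt "-1 30 -78 1 0 0 0.14" --pt "-1 44 -112 1 0 0 0.2" --pt "-1 57 -146 1 0 0 0.26"

```text
time_s: 5.3
position: [589.6, 26.8, 229.2]
tcp_rot: [0.003, 0.25, 0.968, 0.0]
wrist_force: [1.2, -0.2, -4.0]
opening: 33.4
```

```bash
python3 - <<'E'
from h import *
go(420.5,-213.5,225,36)
E
```

```text
t 5.30 p [589.6  26.8 229.2] yaw 61.1 op 33.4 F [ 1.2 -0.2 -4. ] j6 -1.13
shift [  31.9 -292.1    3.5] turn [0.003 0.005 0.438]
```

Call:
move_arm --pt "-1 3.5 -32 1 0 0 0.05" --pt "-1 7 -64 1 0 0 0.1" --pt "-1 10.5 -96 1 0 0 0.15" --pt "-1 14 -128 1 0 0 0.2" --pt "-1 17.5 -160 1 0 0 0.25"

```text
time_s: 5.8
position: [496.0, -105.7, 228.1]
tcp_rot: [0.003, 0.369, 0.929, 0.001]
wrist_force: [0.3, -0.2, -4.4]
opening: 33.4
```

```bash
python3 - <<'E'
from h import *
go(420.5,-213.5,225,36)
E
```

```text
t 5.80 p [ 496.  -105.7  228.1] yaw 46.7 op 33.4 F [ 0.3 -0.2 -4.4] j6 -1.16
shift [ -19.1 -130.2    2.7] turn [0.004 0.004 0.186]
```

Call:
move_arm --pt "-1 -5 -32 1 0 0 0.05" --pt "-1 -10 -64 2 0 0 0.1" --pt "-1 -14 -96 3 0 0 0.15" --pt "-1 -17 -118 3 0.003 0.004 0.18" --pt "-1 -19 -130 3 0.004 0.004 0.186"

```text
time_s: 6.3
position: [419.7, -214.5, 225.0]
tcp_rot: [0.0, 0.455, 0.891, -0.0]
wrist_force: [0.4, -0.1, -5.0]
opening: 33.6
```

```bash
python3 - <<'E'
from h import *
go(420.5,-213.5,126,36)
n="scene";im,d=eyes.get_image(n); cv2.imwrite(f"pics/{n}4.png",cv2.resize(im[80:280,120:400,::-1],None,fx=2.8,fy=2.8))
E
```

```text
t 6.30 p [ 419.7 -214.5  225. ] yaw 35.9 op 33.6 F [ 0.4 -0.1 -5. ] j6 -1.24
shift [ 0.4  1.3 99. ] turn [-0.     0.001 -0.002]
```

View pics/scene4.png

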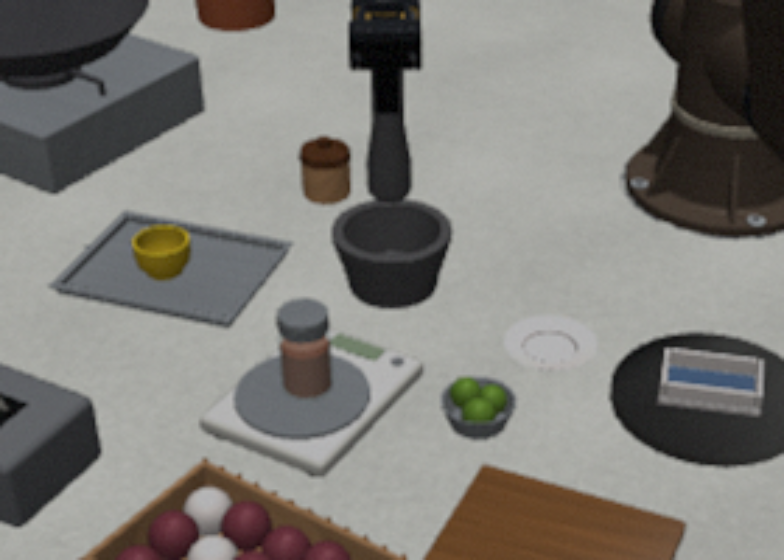

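The pestle (crop 389,190) is centred over the mortar opening (391,235). Lowering.

Call:
move_arm --pt "-1 0.4 1 14 0 0 0" --pt "-1 0.4 1 30 0 0 0" --pt "-1 0.4 1 46 0 0 0" --pt "-1 0.4 1 62 0 0 0" --pt "-1 0.4 1 76 0 0 0"

```text
time_s: 6.85
position: [420.5, -213.7, 148.3]
tcp_rot: [0.0, 0.454, 0.891, -0.001]
wrist_force: [0.7, 0.5, -4.7]
opening: 33.2
```

```bash
python3 - <<'E'
from h import *
go(420.5,-213.5,126,36)
E
```

```text
t 6.85 p [ 420.5 -213.7  148.3] yaw 36.0 op 33.2 F [ 0.7  0.5 -4.7] j6 -1.24
shift [ 0.2  0.1 22.3] turn [-0.001  0.001 -0.   ]
```

Call:
move_arm --pt "-1 0 0 5 0 0 0" --pt "-1 0 0 10 0 0 0" --pt "-1 0 0 14 0 0 0" --pt "-1 0 0 17 0 0 0" --pt "-1 0 0 19 0 0 0"

```text
time_s: 7.35
position: [420.7, -213.7, 129.4]
tcp_rot: [0.001, 0.454, 0.891, -0.001]
wrist_force: [-0.6, -0.1, -5.2]
opening: 33.4
```

Call:
move_arm --pt "-1 0 0 1 0 0 0" --pt "-1 0 0 1.5 0 0 0" --pt "-1 0 0 2 0 0 0" --pt "-1 0 0 2.5 0 0 0" --pt "-1 0 0 3 0 0 0"

```text
time_s: 7.85
position: [420.7, -213.8, 126.4]
tcp_rot: [0.001, 0.454, 0.891, -0.001]
wrist_force: [0.3, 0.3, -4.6]
opening: 33.7
```

Call:
move_arm --pt "-1 0 0 0.3 0 0 0" --pt "-1 0 0 0.6 0 0 0" --pt "-1 0 0 0.9 0 0 0" --pt "-1 0 0 1.2 0 0 0" --pt "-1 0 0 1.5 0 0 0"

```text
time_s: 8.35
position: [421.0, -213.9, 125.3]
tcp_rot: [0.001, 0.454, 0.891, -0.001]
wrist_force: [-1.5, 1.0, 6.4]
opening: 33.5
```

Call:
move_arm --pt "-0.1 0 0 -0.3 0 0 0" --pt "-0.1 0 0 -0.3 0 0 0" --pt "0.2 0 0 -0.3 0 0 0" --pt "0.5 0 0 -0.3 0 0 0" --pt "0.5 0 0 -0.3 0 0 0"

```text
time_s: 8.85
position: [421.0, -214.0, 125.6]
tcp_rot: [0.001, 0.454, 0.891, -0.001]
wrist_force: [-0.5, 0.6, 0.8]
opening: 61.3
```

Call:
move_arm --pt "0.5 0 0 -8 0 0 0" --pt "0.6 0 0 -28 0 0 0" --pt "1 0 0 -55 0 0 0" --pt "1 0 0 -85 0 0 0" --pt "1 0 0 -105 0 0 0"

```text
time_s: 9.35
position: [421.0, -213.8, 233.1]
tcp_rot: [0.002, 0.454, 0.891, -0.001]
wrist_force: [-0.0, -0.2, -0.9]
opening: 92.8
```

```bash
python3 - <<'E'
from h import *
go(654,-149,225,36)
n="scene";im,d=eyes.get_image(n); cv2.imwrite(f"pics/{n}5.png",cv2.resize(im[80:280,120:400,::-1],None,fx=2.8,fy=2.8))
E
```

```text
t 9.35 p [ 421.  -213.8  233.1] yaw 36.0 op 92.8 F [-0.  -0.2 -0.9] j6 -1.24
shift [-84.5 226.6   8.5] turn [0.001 0.004 0.   ]
```

View pics/scene5.png

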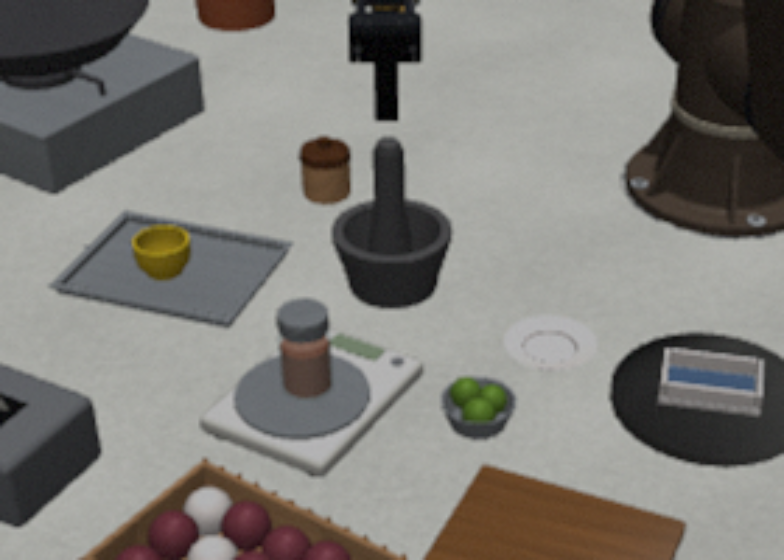

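Pestle stands upright in the mortar (crop 389,190). Next, the jar.

Call:
move_arm --pt "1 -16 43 0 0 0 0" --pt "1 -32 86 4 0 0 0" --pt "1 -48 129 8 0 0 0" --pt "1 -64 172 15 0 0 0" --pt "1 -78 210 25 0 0 0" --newtons 25

```text
time_s: 9.9
position: [639.7, -153.2, 211.3]
tcp_rot: [0.004, 0.454, 0.891, -0.001]
wrist_force: [-0.4, -0.7, 0.2]
opening: 95.3
```

```bash
python3 - <<'E'
from h import *
go(652.5,-149.5,160,36)
E
```

```text
t 9.90 p [ 639.7 -153.2  211.3] yaw 36.0 op 95.3 F [-0.4 -0.7  0.2] j6 -0.96
shift [-4.1 12.4 51.4] turn [0.002 0.008 0.001]
```

Call:
move_arm --pt "1 -4 12 10 0.002 0.008 0" --pt "1 -4 12.4 30 0.002 0.008 0" --pt "1 -4 12.4 51 0.002 0.008 0" --pt "1 -4 12.4 51 0.002 0.008 0" --pt "1 -4 12.4 51 0.002 0.008 0"

```text
time_s: 10.4
position: [652.0, -149.7, 160.7]
tcp_rot: [-0.0, 0.454, 0.891, -0.0]
wrist_force: [-0.9, -0.5, 0.6]
opening: 95.0
```

```bash
python3 - <<'E'
from h import *
go(652.5,-149.5,63,36)
n="scene";im,d=eyes.get_image(n); cv2.imwrite(f"pics/{n}6.png",cv2.resize(im[80:280,120:400,::-1],None,fx=2.8,fy=2.8))
E
```

```text
t 10.40 p [ 652.  -149.7  160.7] yaw 36.0 op 95.0 F [-0.9 -0.5  0.6] j6 -0.95
shift [-0.2  0.5 97.7] turn [-0. -0.  0.]
```

View pics/scene6.png

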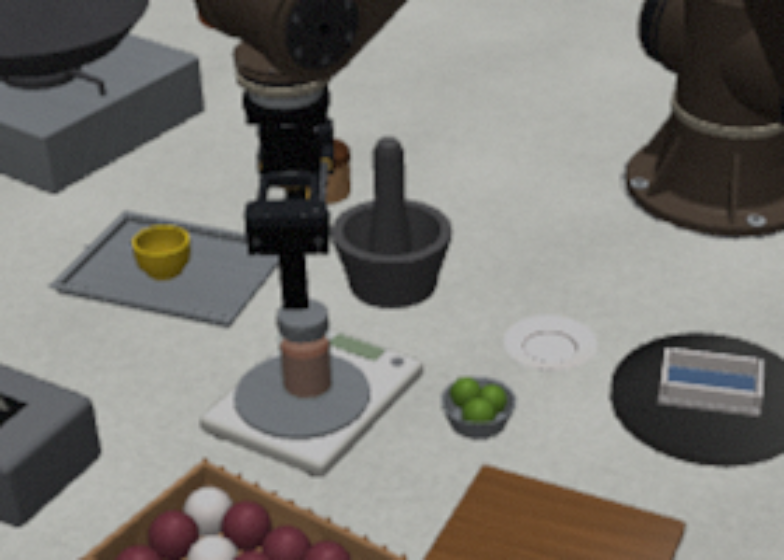

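```bash
python3 - <<'E'
from h import *
a=np.radians(36);Y=np.array([np.cos(a),np.sin(a),0])
for k in (-50,0,50): print(((pix("scene",np.array([652,-149.7,160.7])+k*Y)-[120,80])*2.8).round(1))
print(((pix("scene",[[652,-149.7,122],[652,-149.7,32]])-[120,80])*2.8).round(1))
E
```

```text
[[302.6 248.7]]
[[300.  277.5]]
[[297.3 308.1]]
[[302.4 311.4]
 [307.5 386. ]]
```

The projected and seen fingertip (295,308) and cap (302,313) agree to within about 1 mm. Descending to the jar.

Call:
move_arm --pt "1 0 0.5 20 0 0 0" --pt "1 0 0.5 42 0 0 0" --pt "1 0 0.5 64 0 0 0" --pt "1 0 0.5 84 0 0 0" --pt "1 0 0.5 97 0 0 0"

```text
time_s: 10.95
position: [652.9, -149.7, 64.4]
tcp_rot: [0.001, 0.454, 0.891, 0.0]
wrist_force: [0.2, -0.8, -0.0]
opening: 95.1
```

Call:
move_arm --pt "0 0 0 0 0 0 0" --pt "0 0 0 0 0 0 0" --pt "-0.2 0 0 0 0 0 0" --pt "-0.2 0 0 0 0 0 0" --pt "-0.2 0 0 0 0 0 0"

```text
time_s: 11.45
position: [653.2, -149.8, 65.2]
tcp_rot: [0.001, 0.454, 0.891, 0.0]
wrist_force: [0.3, 0.6, 0.4]
opening: 60.2
```

Call:
move_arm --pt "-1 0 0 0 0 0 0" --pt "-1 0 0 0 0 0 0" --pt "-1 0 0 -4 0 0 0" --pt "-1 0 0 -14 0 0 0" --pt "-1 0 0 -26 0 0 0"

```text
time_s: 11.95
position: [652.9, -149.7, 91.6]
tcp_rot: [0.001, 0.454, 0.891, 0.0]
wrist_force: [-0.2, -0.4, -2.1]
opening: 50.3
```

```bash
python3 - <<'E'
from h import *
go(688,156,160,62)
E
```

```text
t 11.95 p [ 652.9 -149.7   91.6] yaw 36.0 op 50.3 F [-0.2 -0.4 -2.1] j6 -0.95
shift [226.6 208.1 -68.5] turn [ 0.001  0.002 -0.454]
```

Call:
move_arm --pt "-1 8 7 -15 0 0 0" --pt "-1 28 26 -30 0 0 0" --pt "-1 52 48 -40 0 0 0" --pt "-1 78 72 -45 0 0 0" --pt "-1 104 96 -45 0 0 0"

```text
time_s: 12.45
position: [669.9, -7.2, 139.1]
tcp_rot: [0.002, 0.454, 0.891, 0.001]
wrist_force: [1.5, -0.8, -2.5]
opening: 50.4
```

Call:
move_arm --pt "-1 27 24 0 0 0 0" --pt "-1 54 49 0 0 0 0" --pt "-1 81 73 0 0 0 0" --pt "-1 104 95 0 0 0 0" --pt "-1 120 109 0 0 0 0"

```text
time_s: 12.95
position: [687.4, 156.9, 140.3]
tcp_rot: [0.003, 0.453, 0.891, 0.001]
wrist_force: [0.9, -0.5, -2.2]
opening: 50.1
```

```bash
python3 - <<'E'
from h import *
go(688,156,60)
E
```

```text
t 12.95 p [687.4 156.9 140.3] yaw 36.1 op 50.1 F [ 0.9 -0.5 -2.2] j6 -0.50
shift [-0.8 -0.4 80.3] turn [ 0.004  0.004 -0.   ]
```

Call:
move_arm --pt "-1 0 0 16 0 0 0" --pt "-1 0 0 34 0 0 0" --pt "-1 0 0 52 0 0 0" --pt "-1 0 0 68 0.004 0.004 0" --pt "-1 0 0 80 0.004 0.004 0"

```text
time_s: 13.45
position: [687.6, 156.1, 58.8]
tcp_rot: [-0.001, 0.454, 0.891, -0.0]
wrist_force: [-0.8, 0.1, -3.1]
opening: 50.1
```

Call:
move_arm --pt "-1 0 0 3 0 0 0" --pt "-1 0 0 6 0 0 0" --pt "-1 0 0 8 0 0 0" --pt "-1 0 0 9 0 0 0" --pt "-1 0 0 10 0 0 0"

```text
time_s: 13.95
position: [687.8, 156.2, 49.6]
tcp_rot: [-0.0, 0.454, 0.891, 0.0]
wrist_force: [-4.4, -0.8, 9.5]
opening: 50.3
```

Call:
move_arm --pt "0 0 0 -0.5 0 0 0" --pt "0.3 0 0 -0.5 0 0 0" --pt "0.6 0 0 -0.5 0 0 0" --pt "1 0 0 -0.5 0 0 0" --pt "1 0 0 -0.5 0 0 0"

```text
time_s: 14.45
position: [687.9, 156.2, 50.1]
tcp_rot: [-0.0, 0.454, 0.891, 0.0]
wrist_force: [0.0, -0.0, -0.1]
opening: 76.6
```

Call:
move_arm --pt "1 0 0 -10 0 0 0" --pt "1 0 0 -35 0 0 0" --pt "1 0 0 -70 0 0 0" --pt "1 0 0 -100 0 0 0" --pt "1 0 0 -110 0 0 0"

```text
time_s: 14.95
position: [689.1, 156.3, 164.4]
tcp_rot: [0.002, 0.454, 0.891, 0.002]
wrist_force: [0.4, 0.6, -0.7]
opening: 94.7
```

```bash
python3 - <<'E'
from h import *
go(547,-440,170)
E
```

```text
t 14.95 p [689.1 156.3 164.4] yaw 36.0 op 94.7 F [ 0.4  0.6 -0.7] j6 -0.50
shift [-398.6 -465.7   -7. ] turn [ 0.005  0.002 -0.   ]
```

Call:
move_arm --pt "1 -26 -30 -10 0 0 0" --pt "1 -54 -63 -25 0 0 0" --pt "1 -82 -96 -35 0 0 0" --pt "1 -110 -128 -35 0 0 0" --pt "1 -138 -160 -35 0 0 0" --newtons 15

```text
time_s: 15.45
position: [640.0, -50.9, 199.1]
tcp_rot: [0.002, 0.454, 0.891, 0.002]
wrist_force: [0.2, 0.1, -0.6]
opening: 95.4
```

Call:
move_arm --pt "1 -28 -33 0 0 0 0" --pt "1 -56 -66 0 0 0 0" --pt "1 -84 -98 0 0 0 0" --pt "1 -112 -130 0 0 0 0" --pt "1 -136 -160 0 0 0 0"

```text
time_s: 15.95
position: [589.9, -256.9, 198.3]
tcp_rot: [0.002, 0.454, 0.891, 0.002]
wrist_force: [1.2, 0.6, 0.5]
opening: 95.0
```

```bash
python3 - <<'E'
from h import *
go(547,-440,110)
E
```

```text
t 15.95 p [ 589.9 -256.9  198.3] yaw 36.0 op 95.0 F [1.2 0.6 0.5] j6 -1.15
shift [-122.7 -142.8   87.9] turn [ 0.004  0.002 -0.   ]
```

Call:
move_arm --pt "1 -28 -33 10 0 0 0" --pt "1 -58 -68 30 0 0 0" --pt "1 -88 -102 55 0 0 0" --pt "1 -112 -130 75 0.004 0.002 0" --pt "1 -122.5 -143 88 0.004 0.002 0"

```text
time_s: 16.45
position: [544.9, -442.6, 107.4]
tcp_rot: [-0.001, 0.455, 0.891, 0.0]
wrist_force: [1.1, 0.4, -0.3]
opening: 95.0
```

```bash
python3 - <<'E'
from m import *
go(547,-440,60)
n="scene";im,d=eyes.get_image(n); cv2.imwrite(f"pics/{n}7.png",cv2.resize(im[80:280,80:360,::-1],None,fx=2.8,fy=2.8))
p=robot.state()["position"];a=np.radians(36);Y=np.array([np.cos(a),np.sin(a),0])
for k in (-50,0,50): print(((pix("scene",p+k*Y)-[80,80])*2.8).round(1))
print(((pix("scene",[[547,-440,45],[547,-440,3]])-[80,80])*2.8).round(1))
E
```

```text
t 16.45 p [ 544.9 -442.6  107.4] yaw 35.9 op 95.0 F [ 1.1  0.4 -0.3] j6 -1.40
shift [ 0.8  3.2 47.4] turn [-0.    -0.002 -0.   ]
[[273.5 168.2]]
[[267.7 190.6]]
[[261.5 214.1]]
[[274.3 239.4]
 [278.6 270.7]]
```

View pics/scene7.png

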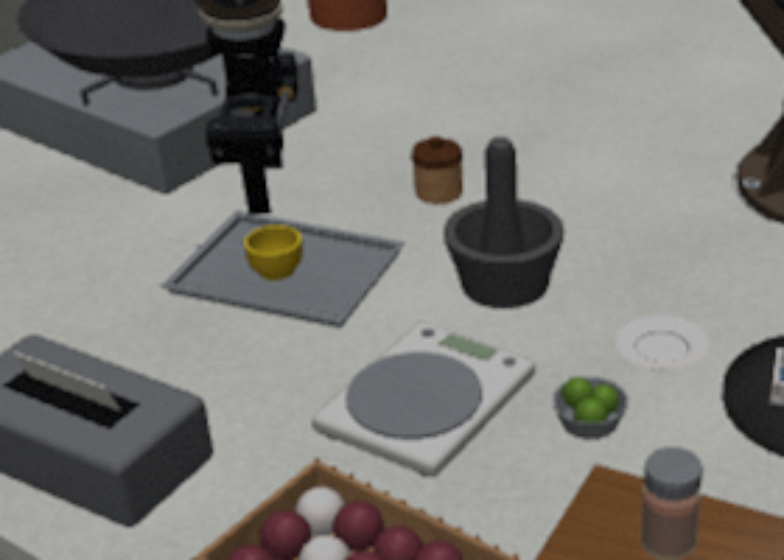

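Bowl rim at crop (273,239) matches the estimate and the jar stands on the board (672,500). Descending over the bowl.

Call:
move_arm --pt "1 1 3 15 0 0 0" --pt "1 1 3 35 0 0 0" --pt "1 1 3 55 0 0 0" --pt "1 1 3 75 0 0 0" --pt "1 1 3 88 0 0 0"

```text
time_s: 17.0
position: [546.2, -438.1, 16.2]
tcp_rot: [-0.003, 0.454, 0.891, 0.001]
wrist_force: [-0.2, -0.1, -0.5]
opening: 95.0
```

Call:
move_arm --pt "0.4 0 0 0 0 0 0" --pt "0.4 0 0 0 0 0 0" --pt "0.2 0 0 0 0 0 0" --pt "0.2 0 0 0 0 0 0" --pt "-1 0 0 0 0 0 0"

```text
time_s: 17.5
position: [546.5, -438.4, 17.2]
tcp_rot: [-0.002, 0.454, 0.891, 0.001]
wrist_force: [-0.5, 1.2, 4.5]
opening: 63.4
```

Call:
move_arm --pt "-1 0 0 0 0 0 0" --pt "-1 0 0 0 0 0 0" --pt "-1 0 0 -4 0 0 0" --pt "-1 0 0 -14 0 0 0" --pt "-1 0 0 -26 0 0 0"

```text
time_s: 18.0
position: [546.5, -438.4, 43.8]
tcp_rot: [-0.002, 0.454, 0.891, 0.001]
wrist_force: [-0.6, 0.3, -0.3]
opening: 63.6
```

```bash
python3 - <<'E'
from m import *
go(661,-149,140)
n="scene";im,d=eyes.get_image(n); cv2.imwrite(f"pics/{n}8.png",cv2.resize(im[80:280,80:360,::-1],None,fx=2.8,fy=2.8))
E
```

```text
t 18.00 p [ 546.5 -438.4   43.8] yaw 35.9 op 63.6 F [-0.6  0.3 -0.3] j6 -1.40
shift [167.6 262.5 -95.5] turn [-0.001 -0.005 -0.   ]
```

View pics/scene8.png

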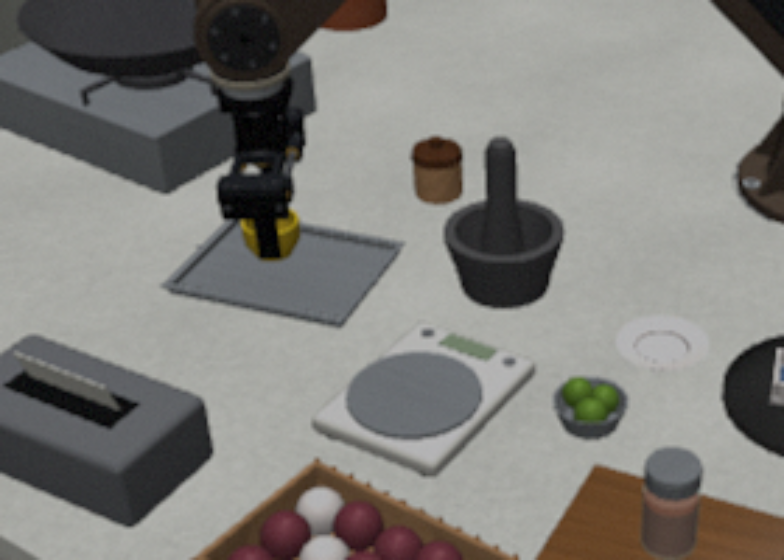

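Bowl is held and clear of the tray.

Call:
move_arm --pt "-1 6 10 -20 0 0 0" --pt "-1 22 34 -45 0 0 0" --pt "-1 40 62 -70 0 0 0" --pt "-1 58 91 -85 0 0 0" --pt "-1 76 120 -90 0 0 0"

```text
time_s: 18.55
position: [601.0, -306.6, 139.5]
tcp_rot: [0.001, 0.455, 0.891, 0.0]
wrist_force: [-0.6, -0.1, 0.0]
opening: 63.4
```

Call:
move_arm --pt "-1 18 29 0 0 0 0" --pt "-1 36 58 0 0 0 0" --pt "-1 54 86 0 0 0 0" --pt "-1 70 110 0 0 0 0" --pt "-1 80 125 0 0 0 0"

```text
time_s: 19.05
position: [655.9, -166.5, 140.2]
tcp_rot: [0.002, 0.454, 0.891, 0.0]
wrist_force: [0.6, -0.4, -0.5]
opening: 63.7
```

```bash
python3 - <<'E'
from m import *
go(661,-149,60)
E
```

```text
t 19.05 p [ 655.9 -166.5  140.2] yaw 36.0 op 63.7 F [ 0.6 -0.4 -0.5] j6 -0.97
shift [11.4 14.2 80.2] turn [ 0.002  0.003 -0.   ]
```

Call:
move_arm --pt "-1 6 8 8 0 0 0" --pt "-1 11.4 14 25 0 0 0" --pt "-1 11.4 14 43 0 0 0" --pt "-1 11.4 14 61 0.002 0.003 0" --pt "-1 11.4 14 75 0.002 0.003 0"

```text
time_s: 19.55
position: [660.4, -149.7, 63.6]
tcp_rot: [-0.001, 0.454, 0.891, -0.0]
wrist_force: [1.0, 0.5, -0.9]
opening: 63.4
```

```bash
python3 - <<'E'
from m import *
go(661,-149,47)
n="scene";im,d=eyes.get_image(n); cv2.imwrite(f"pics/{n}9.png",cv2.resize(im[80:280,80:360,::-1],None,fx=2.8,fy=2.8))
E
```

```text
t 19.55 p [ 660.4 -149.7   63.6] yaw 36.0 op 63.4 F [ 1.   0.5 -0.9] j6 -0.95
shift [ 0.2  0.9 16.6] turn [-0.001 -0.001 -0.   ]
```

View pics/scene9.png

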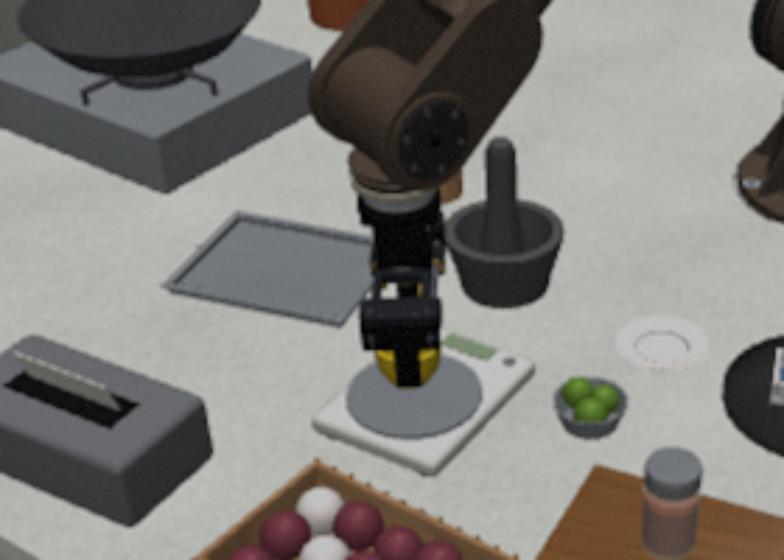

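```bash
python3 - <<'E'
from m import *
# pan in scene: use the earlier image scene0 (jar hides part) and an ellipse via plane
im=cv2.imread("pics/scene7.png"); g=cv2.cvtColor(im,cv2.COLOR_BGR2GRAY).astype(int)
w=np.zeros(g.shape,bool); w[345:445,335:490]=(g<135)[345:445,335:490]
m=comp(w,(415,395)); h=cv2.convexHull(cont(m).astype(np.float32))[:,0]; uv=(h+0.5)/2.8-0.5+[80,80]
print(m.sum(), *circ(plane("scene",uv,32)[:,:2]))
hs=cv2.cvtColor(im,cv2.COLOR_BGR2HSV).astype(int)
y=comp((hs[...,0]>18)&(hs[...,0]<35)&(hs[...,1]>120),(273,250)); c=cont(y); 
print("bowl bbox",c.min(0),c.max(0))
im=cv2.imread("pics/scene9.png");hs=cv2.cvtColor(im,cv2.COLOR_BGR2HSV).astype(int)
y=comp((hs[...,0]>18)&(hs[...,0]<35)&(hs[...,1]>120),(408,365))|False
yy=(hs[...,0]>18)&(hs[...,0]<35)&(hs[...,1]>120); yy[:330]=0; q=np.argwhere(yy&(np.indices(yy.shape)[1]>350)&(np.indices(yy.shape)[1]<460)); print("bowl now",q.min(0),q.max(0))
print((pix("scene",[[660.4,-149.7,75],[660.4,-149.7,50],[660.4,-149.7,32],[661,-149,32]])-[80,80])*2.8)
E
```

```text
9326 [ 664.37337835 -147.73524316] 67.74194662167919
bowl bbox [244. 225.] [301. 279.]
bowl now [334 367] [387 438]
[[411.65926861 355.37975226]
 [413.1366579  375.86271404]
 [414.18089452 390.34031919]
 [414.35494008 390.90017293]]
```

```bash
python3 - <<'E'
from m import *
go(661,-147.5,49.5)
E
```

```text
t 19.60 p [ 659.6 -149.4   61.5] yaw 36.0 op 63.7 F [-2.1  0.2 -3.2] j6 -0.95
shift [ 0.7  2.3 12. ] turn [-0.002 -0.003 -0.   ]
```

Call:
move_arm --pt "-1 0.7 2.3 3 0 0 0" --pt "-1 0.7 2.3 6 0 0 0" --pt "-1 0.7 2.3 9 0 0 0" --pt "-1 0.7 2.3 11 0 0 0" --pt "-1 0.7 2.3 12 0 0 0"

```text
time_s: 20.1
position: [661.0, -147.5, 49.7]
tcp_rot: [-0.002, 0.454, 0.891, -0.0]
wrist_force: [-0.2, -0.0, -0.5]
opening: 63.6
```

Call:
move_arm --pt "-1 0 0 0.5 0 0 0" --pt "-1 0 0 1 0 0 0" --pt "-1 0 0 1.4 0 0 0" --pt "-1 0 0 1.8 0 0 0" --pt "-1 0 0 2 0 0 0"

```text
time_s: 20.6
position: [661.0, -147.5, 47.7]
tcp_rot: [-0.002, 0.454, 0.891, -0.0]
wrist_force: [0.5, -0.1, -0.6]
opening: 63.8
```

Call:
move_arm --pt "-1 0 0 0.5 0 0 0" --pt "-1 0 0 0.8 0 0 0" --pt "-1 0 0 1.1 0 0 0" --pt "-1 0 0 1.4 0 0 0" --pt "-1 0 0 1.5 0 0 0"

```text
time_s: 21.1
position: [661.1, -147.6, 46.2]
tcp_rot: [-0.002, 0.454, 0.891, -0.0]
wrist_force: [0.1, -0.9, 0.4]
opening: 63.9
```

Call:
move_arm --pt "-1 0 0 0.3 0 0 0" --pt "-1 0 0 0.5 0 0 0" --pt "-1 0 0 0.7 0 0 0" --pt "-1 0 0 0.8 0 0 0" --pt "-1 0 0 0.8 0 0 0"

```text
time_s: 21.6
position: [661.1, -147.6, 46.1]
tcp_rot: [-0.001, 0.454, 0.891, -0.0]
wrist_force: [-2.2, 0.6, 7.3]
opening: 63.8
```

Contact made; releasing.

Call:
move_arm --pt "0.5 0 0 -0.4 0 0 0" --pt "0.6 0 0 -0.4 0 0 0" --pt "0.8 0 0 -0.4 0 0 0" --pt "1 0 0 -0.4 0 0 0" --pt "1 0 0 -0.4 0 0 0"

```text
time_s: 22.1
position: [661.1, -147.6, 46.4]
tcp_rot: [-0.001, 0.454, 0.891, -0.0]
wrist_force: [-0.3, -0.4, -0.2]
opening: 92.7
```

Call:
move_arm --pt "1 0 0 -10 0 0 0" --pt "1 0 0 -35 0 0 0" --pt "1 0 0 -70 0 0 0" --pt "1 0 0 -105 0 0 0" --pt "1 0 0 -130 0 0 0"

```text
time_s: 22.6
position: [661.9, -147.8, 179.6]
tcp_rot: [-0.0, 0.454, 0.891, -0.0]
wrist_force: [1.0, 0.2, 0.0]
opening: 94.9
```

```bash
python3 - <<'E'
from m import *
go(421,179,180,22.5)
E
```

```text
t 22.60 p [ 661.9 -147.8  179.6] yaw 36.0 op 94.9 F [1.  0.2 0. ] j6 -0.94
shift [ 4.06e+02 -3.00e+00 -3.00e-01] turn [-0.    -0.     0.235]
```

Call:
move_arm --pt "1 40 0 0 0 0 0.05" --pt "1 80 0 0 0 0 0.1" --pt "1 122 0 0 0 0 0.15" --pt "1 164 0 0 0 0 0.2" --pt "1 205 0 0 0 0 0.235" --newtons 25

```text
time_s: 23.1
position: [540.3, 19.3, 180.5]
tcp_rot: [0.0, 0.556, 0.831, 0.0]
wrist_force: [0.8, 0.8, 0.6]
opening: 95.0
```

```bash
python3 - <<'E'
from m import *
go(421,178.7,100,22.7)
E
```

```text
t 23.10 p [540.3  19.3 180.5] yaw 22.4 op 95.0 F [0.8 0.8 0.6] j6 -0.48
shift [192.9 -49.7  80.5] turn [ 0.001  0.    -0.006]
```

Call:
move_arm --pt "1 40 -10 10 0 0 0" --pt "1 80 -20 30 0 0 0" --pt "1 120 -31 50 0 0 0" --pt "1 165 -42 70 0 0 -0.005" --pt "1 193 -49.7 80 0 0 -0.006"

```text
time_s: 23.6
position: [418.9, 180.4, 100.0]
tcp_rot: [-0.0, 0.554, 0.833, -0.0]
wrist_force: [0.6, 0.8, 0.1]
opening: 95.0
```

```bash
python3 - <<'E'
from m import *
go(421,178.7,26,22.7)
p=robot.state()["position"]
a=np.radians(22.5);Y=np.array([np.cos(a),np.sin(a),0])
n="scene";im,d=eyes.get_image(n); cv2.imwrite(f"pics/{n}10.png",cv2.resize(im[100:300,220:500,::-1],None,fx=2.8,fy=2.8))
for k in (-50,0,50): print(((pix("scene",p+k*Y)-[220,100])*2.8).round(1))
print(((pix("scene",[[421,178.7,47],[421,178.7,21]])-[220,100])*2.8).round(1))
n="top";im,d=eyes.get_image(n); cv2.imwrite(f"pics/{n}10.png",cv2.resize(im[120:300,180:480,::-1],None,fx=2.6,fy=2.6))
E
```

```text
t 23.60 p [418.9 180.4 100. ] yaw 22.8 op 95.0 F [0.6 0.8 0.1] j6 -0.14
shift [-2.3  1.3 74. ] turn [-0.    -0.     0.001]
[[443.7 242.1]]
[[441.4 270.6]]
[[438.9 300.9]]
[[432.6 314.5]
 [429.6 335. ]]
```

View pics/scene10.png

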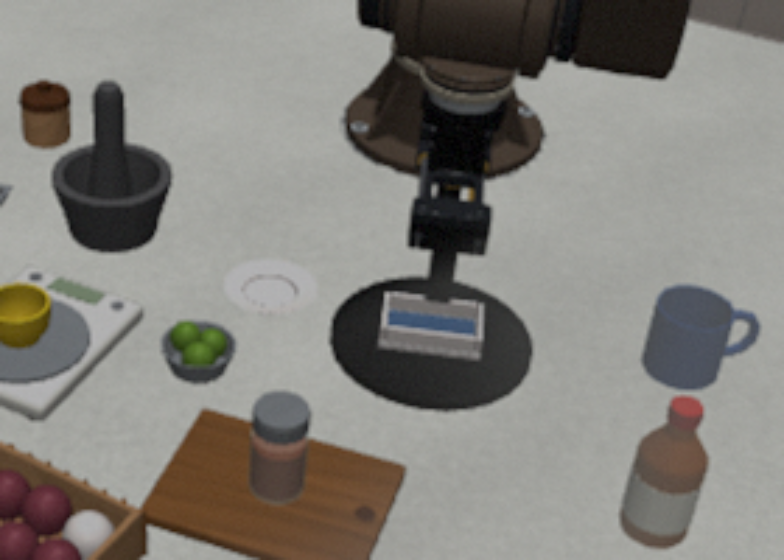

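View pics/top10.png

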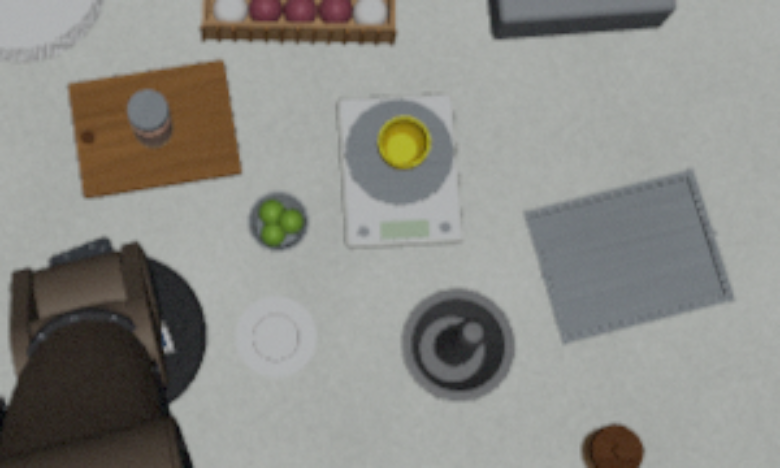

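Dish rim centre at crop (433,314), matching the estimate. The bowl is near the middle of the pan and the pestle is in the mortar. Descending on the dish.

Call:
move_arm --pt "1 -2.3 1.3 15 0 0 0" --pt "1 -2.3 1.3 33 0 0 0" --pt "1 -2.3 1.3 50 0 0 0" --pt "1 -2.3 1.3 64 0 0 0" --pt "1 -2.3 1.3 72 0 0 0"

```text
time_s: 24.2
position: [421.1, 178.7, 27.7]
tcp_rot: [-0.0, 0.553, 0.833, -0.001]
wrist_force: [-0.1, -0.3, 0.1]
opening: 94.9
```

```bash
python3 - <<'E'
from m import *
go(421,178.7,24.5,22.7)
E
```

```text
t 24.20 p [421.1 178.7  27.7] yaw 22.9 op 94.9 F [-0.1 -0.3  0.1] j6 -0.14
shift [ 0.  -0.1  3.2] turn [-0.001 -0.     0.003]
```

Call:
move_arm --pt "0.4 0 0 2.5 0 0 0" --pt "0.4 0 0 2.5 0 0 0" --pt "0.35 0 0 2.5 0 0 0" --pt "0.2 0 0 2.5 0 0 0" --pt "0.2 0 0 2.5 0 0 0"

```text
time_s: 24.7
position: [421.2, 178.7, 25.6]
tcp_rot: [-0.0, 0.553, 0.833, -0.0]
wrist_force: [-0.3, -0.4, 3.1]
opening: 61.8
```

Call:
move_arm --pt "-1 0 0 0 0 0 0" --pt "-1 0 0 0 0 0 0" --pt "-1 0 0 -3 0 0 0" --pt "-1 0 0 -12 0 0 0" --pt "-1 0 0 -24 0 0 0"

```text
time_s: 25.2
position: [421.0, 178.7, 50.1]
tcp_rot: [-0.001, 0.553, 0.833, -0.001]
wrist_force: [0.4, -0.2, -2.3]
opening: 61.4
```

```bash
python3 - <<'E'
from m import *
go(541,-434,150,22.7)
n="scene";im,d=eyes.get_image(n); cv2.imwrite(f"pics/{n}11.png",cv2.resize(im[100:300,220:500,::-1],None,fx=2.8,fy=2.8))
E
```

```text
t 25.20 p [421.  178.7  50.1] yaw 22.9 op 61.4 F [ 0.4 -0.2 -2.3] j6 -0.14
shift [-611.1 -127.8  -99.9] turn [-0.002 -0.     0.003]
```

View pics/scene11.png

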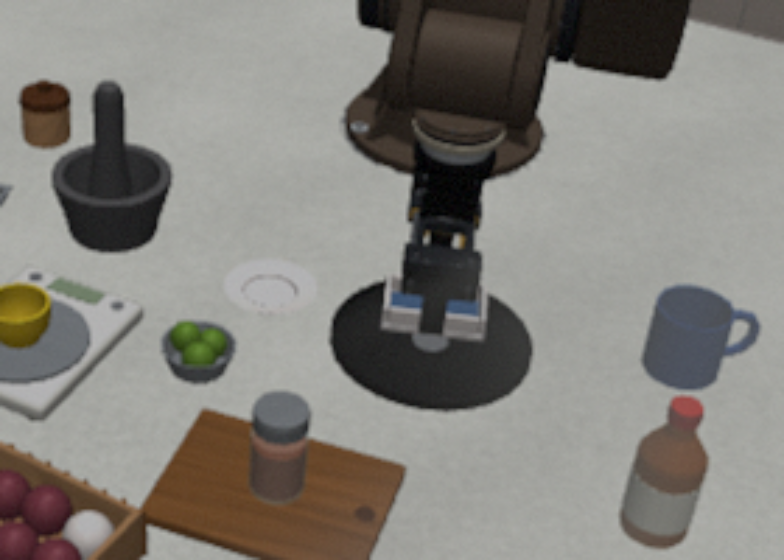

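Dish is held level above the turntable. Refining the tray centre from the unobstructed top picture, and checking the bowl and pestle.

```bash
python3 - <<'E'
from m import *
im=cv2.imread("pics/top10.png"); g=cv2.cvtColor(im,cv2.COLOR_BGR2GRAY).astype(int); hs=cv2.cvtColor(im,cv2.COLOR_BGR2HSV).astype(int)
f=lambda h:(np.asarray(h,float)+0.5)/2.6-0.5+[180,120]
w=np.zeros(g.shape,bool); w[155:360,510:750]=(g<132)[155:360,510:750]; m=comp(cv2.morphologyEx(w.astype(np.uint8),cv2.MORPH_CLOSE,np.ones((11,11))),(630,255))
h=cv2.convexHull(cont(m).astype(np.float32)); 
for e in (6,9,12,16):
    a=cv2.approxPolyDP(h,e,True)[:,0]
    if len(a)==4: break
for z in(3,12):
    W=plane("top",f(a),z)[:,:2]; print("tray",z,W.round(1).tolist(),W.mean(0).round(1),[np.linalg.norm(W[i]-W[i-1]).round(1) for i in range(4)],[np.degrees(np.arctan2(*(W[i]-W[i-1])[::-1])).round(1) for i in range(4)])
w=np.zeros(g.shape,bool); w[95:210,338:460]=(g<132)[95:210,338:460]
y=comp((hs[...,0]>18)&(hs[...,0]<35)&(hs[...,1]>120),(403,142)); print("bowl rim@74",*circ(plane("top",f(cont(y)),74)[:,:2]))
m=comp(w|y,(400,150)); h=cv2.convexHull(cont(m).astype(np.float32))[:,0]; print("pan",*circ(plane("top",f(h),32)[:,:2]))
p=(g>75)&(g<115); q=np.zeros_like(p); q[318:345,458:488]=p[318:345,458:488]; q=comp(q,(472,332)); print("pestle top@182",q.sum(),plane("top",f(cont(q)),182)[:,:2].mean(0))
# scene tray corners
im=cv2.imread("pics/scene9.png")
im=cv2.imread("pics/scene7.png");
E
```

```text
tray 3 [[649.9, -516.8], [490.2, -562.6], [431.5, -354.4], [592.9, -310.3]] [ 541.1 -436. ] [np.float64(214.2), np.float64(166.1), np.float64(216.3), np.float64(167.4)] [np.float64(-74.6), np.float64(-164.0), np.float64(105.7), np.float64(15.3)]
tray 12 [[647.7, -513.9], [488.9, -559.5], [430.5, -352.4], [591.0, -308.5]] [ 539.5 -433.6] [np.float64(213.1), np.float64(165.2), np.float64(215.2), np.float64(166.5)] [np.float64(-74.6), np.float64(-164.0), np.float64(105.7), np.float64(15.3)]
bowl rim@74 [ 660.36830107 -150.28125224] 31.306120139045156
pan [ 659.5305335  -148.99874971] 65.15173293882246
pestle top@182 320 [ 420.10573781 -215.03936373]
```

```bash
python3 - <<'E'
from m import *
go(600,-60,210,22.9)
E
```

```text
t 25.25 p [421.7 178.9  51.8] yaw 22.9 op 61.6 F [0.1 0.2 0.6] j6 -0.14
shift [-289.5   71.5 -158.2] turn [ 0.001  0.    -0.   ]
```

Call:
move_arm --pt "-1 -8 2 -20 0 0 0" --pt "-1 -30 8 -50 0 0 0" --pt "-1 -58 15 -85 0 0 0" --pt "-1 -90 22 -115 0 0 0" --pt "-1 -124 31 -135 0 0 0"

```text
time_s: 25.75
position: [499.0, 75.8, 189.5]
tcp_rot: [0.001, 0.552, 0.834, 0.001]
wrist_force: [0.8, 1.0, -3.6]
opening: 62.3
```

Call:
move_arm --pt "-1 -34 8 -10 0 0 0" --pt "-1 -68 17 -18 0 0 0" --pt "-1 -102 25 -23 0 0 0" --pt "-1 -136 33 -23 0 0 0" --pt "-1 -170 40 -23 0 0 0"

```text
time_s: 26.25
position: [602.5, -66.4, 213.2]
tcp_rot: [0.001, 0.553, 0.833, 0.001]
wrist_force: [0.7, 0.1, -2.4]
opening: 61.9
```

```bash
python3 - <<'E'
from m import *
go(540.5,-432.5,150,15.5)
E
```

```text
t 26.25 p [602.5 -66.4 213.2] yaw 22.9 op 61.9 F [ 0.7  0.1 -2.4] j6 -0.62
shift [-313.  -199.9   62.9] turn [0.004 0.001 0.129]
```

Call:
move_arm --pt "-1 -31 -20 0 0 0 0.02" --pt "-1 -62 -40 0 0 0 0.04" --pt "-1 -94 -60 0 0 0 0.06" --pt "-1 -126 -80 0 0 0 0.08" --pt "-1 -158 -101 2 0 0 0.1"

```text
time_s: 26.75
position: [570.5, -252.6, 211.4]
tcp_rot: [0.002, 0.594, 0.805, 0.001]
wrist_force: [0.5, 0.0, -2.3]
opening: 62.0
```

```bash
python3 - <<'E'
from m import *
go(540.5,-432.5,110,15.5)
E
```

```text
t 26.75 p [ 570.5 -252.6  211.4] yaw 17.1 op 62.0 F [ 0.5  0.  -2.3] j6 -0.82
shift [-162.9  -82.1  101.3] turn [0.004 0.001 0.029]
```

Call:
move_arm --pt "-1 -34 -17 10 0 0 0.01" --pt "-1 -70 -35 28 0 0 0.02" --pt "-1 -106 -53 52 0.004 0 0.03" --pt "-1 -138 -70 78 0.004 0 0.03" --pt "-1 -161 -81.5 98 0.004 0 0.03"

```text
time_s: 27.25
position: [539.2, -432.4, 111.7]
tcp_rot: [-0.0, 0.606, 0.795, -0.0]
wrist_force: [1.6, 0.9, -1.5]
opening: 61.7
```

```bash
python3 - <<'E'
from m import *
go(540.5,-432.5,35,15.5)
E
```

```text
t 27.25 p [ 539.2 -432.4  111.7] yaw 15.4 op 61.7 F [ 1.6  0.9 -1.5] j6 -1.04
shift [-0.4  1.3 76.7] turn [-0.001  0.    -0.002]
```

Call:
move_arm --pt "-1 -0.4 1.3 14 0 0 0" --pt "-1 -0.4 1.3 31 0 0 0" --pt "-1 -0.4 1.3 48 0 0 0" --pt "-1 -0.4 1.3 64 0 0 0" --pt "-1 -0.4 1.3 76 0 0 0"

```text
time_s: 27.75
position: [540.6, -431.8, 34.7]
tcp_rot: [-0.001, 0.606, 0.795, -0.0]
wrist_force: [0.6, -0.8, -2.2]
opening: 61.9
```

```bash
python3 - <<'E'
from m import *
go(540.5,-432.5,12,15.5)
n="scene";im,d=eyes.get_image(n); cv2.imwrite(f"pics/{n}12.png",cv2.resize(im[80:280,80:360,::-1],None,fx=2.8,fy=2.8))
E
```

```text
t 27.75 p [ 540.6 -431.8   34.7] yaw 15.4 op 61.9 F [ 0.6 -0.8 -2.2] j6 -1.04
shift [-0.7 -0.2 22.7] turn [-0.001 -0.001 -0.002]
```

View pics/scene12.png

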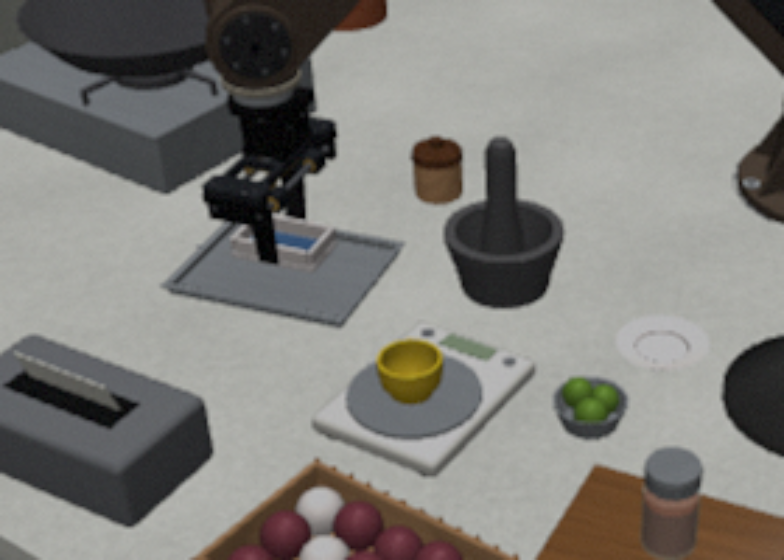

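Dish (crop 282,245) is over the tray middle and level. Lowering.

Call:
move_arm --pt "-1 -0.5 0 6 0 0 0" --pt "-1 -0.5 0 12 0 0 0" --pt "-1 -0.5 0 17 0 0 0" --pt "-1 -0.5 0 21 0 0 0" --pt "-1 -0.5 0 23.5 0 0 0"

```text
time_s: 28.3
position: [540.1, -431.8, 9.2]
tcp_rot: [-0.002, 0.606, 0.795, -0.0]
wrist_force: [0.4, -0.1, -1.7]
opening: 61.7
```

Call:
move_arm --pt "-1 0 0 0.7 0 0 0" --pt "-1 0 0 1.4 0 0 0" --pt "-1 0 0 2 0 0 0" --pt "-1 0 0 2.5 0 0 0" --pt "-1 0 0 2.7 0 0 0"

```text
time_s: 28.8
position: [540.2, -431.9, 7.7]
tcp_rot: [-0.001, 0.606, 0.795, -0.0]
wrist_force: [-3.4, 4.0, 9.1]
opening: 61.5
```

Call:
move_arm --pt "0.4 0 0 -0.7 0 0 0" --pt "0.5 0 0 -0.7 0 0 0" --pt "0.8 0 0 -0.7 0 0 0" --pt "1 0 0 -0.7 0 0 0" --pt "1 0 0 -0.7 0 0 0"

```text
time_s: 29.3
position: [540.2, -431.9, 8.3]
tcp_rot: [-0.001, 0.606, 0.795, -0.0]
wrist_force: [-0.2, -0.4, 0.1]
opening: 90.0
```

Call:
move_arm --pt "1 0 0 -10 0 0 0" --pt "1 0 0 -35 0 0 0" --pt "1 0 0 -75 0 0 0" --pt "1 0 0 -120 0 0 0" --pt "1 0 0 -165 0 0 0"

```text
time_s: 29.8
position: [540.3, -431.9, 175.6]
tcp_rot: [-0.001, 0.606, 0.795, -0.0]
wrist_force: [0.9, -0.5, -0.2]
opening: 95.2
```

```bash
python3 - <<'E'
from m import *
go(688,156,180,36)
E
```

```text
t 29.80 p [ 540.3 -431.9  175.6] yaw 15.4 op 95.2 F [ 0.9 -0.5 -0.2] j6 -1.04
shift [527.7 298.3  -4. ] turn [-0.002 -0.002 -0.36 ]
```

Call:
move_arm --pt "1 32 18 -5 0 0 0" --pt "1 70 40 -10 0 0 0" --pt "1 109 62 -15 0 0 0" --pt "1 148 84 -20 0 0 0" --pt "1 187 106 -20 0 0 0"

```text
time_s: 30.3
position: [593.4, -221.9, 197.4]
tcp_rot: [-0.0, 0.606, 0.795, -0.0]
wrist_force: [0.6, -0.3, -0.5]
opening: 95.1
```

Call:
move_arm --pt "1 39 22 0 0 0 0" --pt "1 78 44 0 0 0 0" --pt "1 117 66 0 0 0 0" --pt "1 156 88 0 0 0 0" --pt "1 190 107 0 0 0 0"

```text
time_s: 30.8
position: [646.5, -8.1, 198.4]
tcp_rot: [-0.0, 0.606, 0.795, 0.0]
wrist_force: [0.1, -0.2, 0.1]
opening: 95.1
```

```bash
python3 - <<'E'
from m import *
go(688,156,150)
E
```

```text
t 30.80 p [646.5  -8.1 198.4] yaw 15.4 op 95.1 F [ 0.1 -0.2  0.1] j6 -0.38
shift [147.2  83.6  48.5] turn [ 0. -0.  0.]
```

Call:
move_arm --pt "1 36 20 5 0 0 0" --pt "1 74 42 15 0 0 0" --pt "1 112 64 28 0 0 0" --pt "1 138 78 40 0 0 0" --pt "1 147 83.5 48 0 0 0"

```text
time_s: 31.3
position: [687.7, 158.8, 150.0]
tcp_rot: [-0.0, 0.605, 0.796, 0.0]
wrist_force: [-0.3, 0.1, -0.1]
opening: 94.8
```

```bash
python3 - <<'E'
from m import *
go(688,156,49.5)
n="scene";im,d=eyes.get_image(n); cv2.imwrite(f"pics/{n}13.png",cv2.resize(im[140:320,180:440,::-1],None,fx=3,fy=3))
p=robot.state()["position"];a=np.radians(15.4);Y=np.array([np.cos(a),np.sin(a),0])
for k in (-50,0,50): print(((pix("scene",p+k*Y)-[180,140])*3).round(1))
print(((pix("scene",[[688,156,106],[688,156,16]])-[180,140])*3).round(1))
E
```

```text
t 31.30 p [687.7 158.8 150. ] yaw 15.6 op 94.8 F [-0.3  0.1 -0.1] j6 -0.14
shift [ -2.8  -0.5 100.5] turn [-0.    -0.001 -0.   ]
[[441.9 238.6]]
[[425.9 276.5]]
[[408.8 317. ]]
[[419.9 317.4]
 [414.3 399.7]]
```

View pics/scene13.png

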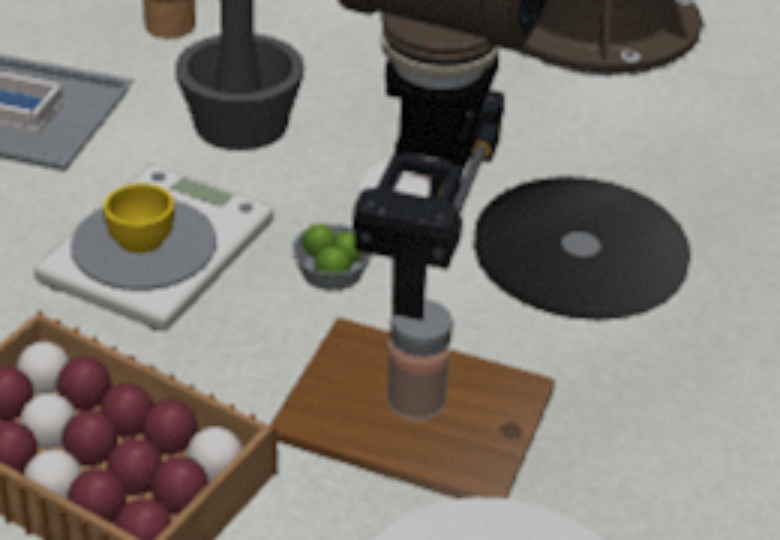

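Jar cap at crop (421,318) matches; the turntable is clear and its grey centre mark is at (581,244). Descend and grip.

Call:
move_arm --pt "1 -2.8 -0.5 18 0 0 0" --pt "1 -2.8 -0.5 40 0 0 0" --pt "1 -2.8 -0.5 62 0 0 0" --pt "1 -2.8 -0.5 84 0 0 0" --pt "1 -2.8 -0.5 99 0 0 0"

```text
time_s: 31.85
position: [687.4, 154.3, 49.1]
tcp_rot: [-0.001, 0.605, 0.796, -0.001]
wrist_force: [-0.7, -0.1, 0.3]
opening: 95.1
```

Call:
move_arm --pt "0 0 0 0 0 0 0" --pt "0 0 0 0 0 0 0" --pt "-0.1 0 0 0 0 0 0" --pt "-0.2 0 0 0 0 0 0" --pt "-1 0 0 0 0 0 0"

```text
time_s: 32.35
position: [687.7, 154.4, 49.9]
tcp_rot: [-0.001, 0.605, 0.796, -0.0]
wrist_force: [-0.3, 0.0, 0.4]
opening: 60.3
```

Call:
move_arm --pt "-1 0 0 0 0 0 0" --pt "-1 0 0 0 0 0 0" --pt "-1 0 0 -4 0 0 0" --pt "-1 0 0 -14 0 0 0" --pt "-1 0 0 -28 0 0 0"

```text
time_s: 32.85
position: [687.4, 154.3, 78.2]
tcp_rot: [-0.001, 0.605, 0.796, -0.001]
wrist_force: [0.5, 0.3, -1.9]
opening: 50.6
```

```bash
python3 - <<'E'
from m import *
n="scene";im,d=eyes.get_image(n)
g=cv2.cvtColor(im[:,:,::-1].copy(),cv2.COLOR_BGR2GRAY).astype(int)
w=np.zeros(g.shape,bool); w[212:232,360:388]=(g>60)[212:232,360:388]; m=comp(w,(373,221)); print("hub scene",m.sum(),circ(plane(n,cont(m),21)[:,:2]))
w=np.zeros(g.shape,bool); w[195:250,333:415]=(g<75)[195:250,333:415]; m=comp(cv2.morphologyEx(w.astype(np.uint8),cv2.MORPH_CLOSE,np.ones((15,15))),(373,221)); print("disc scene",circ(plane(n,cont(m),24)[:,:2]))
go(428,182.5,150)
n="top";im,d=eyes.get_image(n);g=im.mean(2); cv2.imwrite("pics/top13.png",cv2.resize(im[120:300,180:480,::-1],None,fx=2.6,fy=2.6))
w=np.zeros(g.shape,bool); w[240:258,218:238]=(g>60)[240:258,218:238]; m=comp(w,(228,249)); print("hub top",m.sum(),circ(plane(n,cont(m),21)[:,:2]))
E
```

```text
hub scene 95 (array([426.53967239, 180.86358087]), np.float64(18.037598926769785))
disc scene (array([429.39735724, 166.40921549]), np.float64(107.85981572641496))
t 32.90 p [688.7 154.6  81.4] yaw 15.5 op 50.7 F [1.  0.5 0.5] j6 -0.14
shift [  96.6 -243.6  -69. ] turn [ 0.002 -0.     0.   ]
hub top 360 (array([427.03435263, 181.59563522]), np.float64(32.74307757620276))
```

View pics/top13.png

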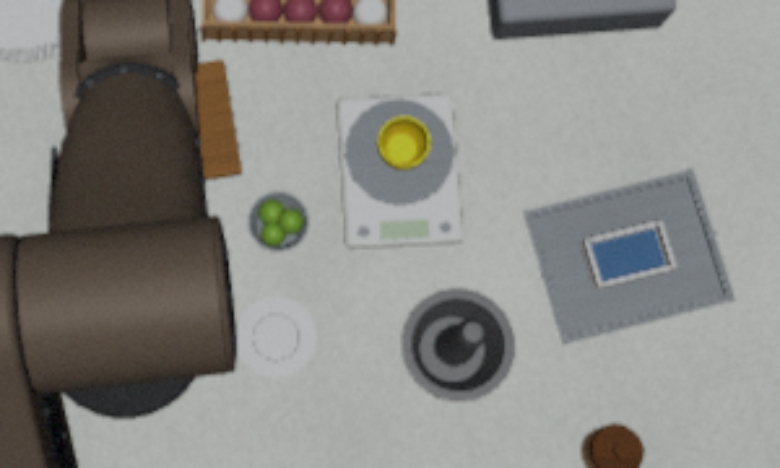

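Dish sits mid-tray (630,254). Carrying the jar to the turntable.

```bash
python3 - <<'E'
from m import *
go(427,180.5,115)
E
```

```text
t 32.95 p [688.8 154.6  80.6] yaw 15.5 op 50.6 F [ 0.8  0.6 -1.8] j6 -0.14
shift [  94.9 -245.3  -35. ] turn [ 0.003 -0.     0.   ]
```

Call:
move_arm --pt "-1 5 -13 -10 0 0 0" --pt "-1 15 -39 -22 0 0 0" --pt "-1 27 -70 -32 0 0 0" --pt "-1 40 -102 -35 0 0 0" --pt "-1 53 -134 -35 0 0 0"

```text
time_s: 33.45
position: [544.3, 169.9, 116.1]
tcp_rot: [0.001, 0.605, 0.796, 0.002]
wrist_force: [1.2, 0.5, -2.1]
opening: 50.2
```

```bash
python3 - <<'E'
from m import *
go(427,180.5,115,15.5)
E
```

```text
t 33.45 p [544.3 169.9 116.1] yaw 15.5 op 50.2 F [ 1.2  0.5 -2.1] j6 -0.08
shift [  41.5 -110.3    0.7] turn [ 0.004 -0.    -0.   ]
```

Call:
move_arm --pt "-1 11 -30 0 0 0 0" --pt "-1 23 -60 0 0.004 0 0" --pt "-1 33 -88 0 0.004 0 0" --pt "-1 39 -103 0 0.004 0 0" --pt "-1 41.5 -110 1 0.004 0 0"

```text
time_s: 33.95
position: [426.1, 180.7, 115.2]
tcp_rot: [0.0, 0.605, 0.796, 0.0]
wrist_force: [0.7, -0.7, -2.0]
opening: 50.6
```

```bash
python3 - <<'E'
from m import *
go(427,180.5,62,15.5)
E
```

```text
t 33.95 p [426.1 180.7 115.2] yaw 15.5 op 50.6 F [ 0.7 -0.7 -2. ] j6 -0.01
shift [-0.5  0.7 53.2] turn [ 0.001 -0.     0.   ]
```

Call:
move_arm --pt "-1 -0.5 0.7 10 0 0 0" --pt "-1 -0.5 0.7 22 0 0 0" --pt "-1 -0.5 0.7 34 0 0 0" --pt "-1 -0.5 0.7 45 0 0 0" --pt "-1 -0.5 0.7 53 0 0 0"

```text
time_s: 34.45
position: [427.5, 180.3, 61.0]
tcp_rot: [0.0, 0.605, 0.796, 0.0]
wrist_force: [0.5, -0.3, -2.3]
opening: 50.5
```

```bash
python3 - <<'E'
from m import *
go(427,180.5,55,15.5)
n="scene";im,d=eyes.get_image(n); cv2.imwrite(f"pics/{n}14.png",cv2.resize(im[100:300,220:500,::-1],None,fx=2.8,fy=2.8))
E
```

```text
t 34.45 p [427.5 180.3  61. ] yaw 15.5 op 50.5 F [ 0.5 -0.3 -2.3] j6 -0.01
shift [ 0.3 -0.4  6. ] turn [ 0. -0. -0.]
```

View pics/scene14.png

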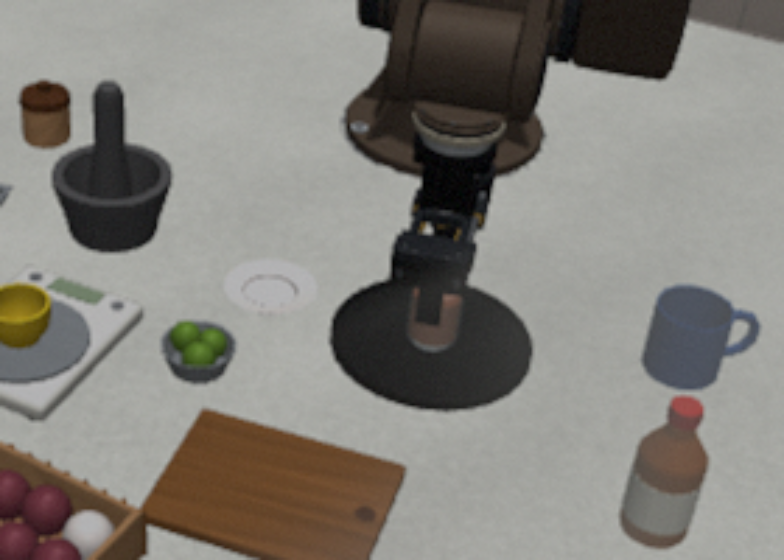

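The jar hovers over the turntable's centre mark (crop 432,340). Lowering gently.

Call:
move_arm --pt "-1 0 0 1.5 0 0 0" --pt "-1 0 0 3 0 0 0" --pt "-1 0 0 4 0 0 0" --pt "-1 0 0 4.6 0 0 0" --pt "-1 0 0 5 0 0 0"

```text
time_s: 35.0
position: [427.1, 180.3, 55.5]
tcp_rot: [-0.0, 0.605, 0.796, -0.0]
wrist_force: [0.2, -0.1, -3.1]
opening: 50.5
```

Call:
move_arm --pt "-1 0 0 0.4 0 0 0" --pt "-1 0 0 0.7 0 0 0" --pt "-1 0 0 1 0 0 0" --pt "-1 0 0 1.2 0 0 0" --pt "-1 0 0 1.3 0 0 0"

```text
time_s: 35.5
position: [427.1, 180.3, 55.2]
tcp_rot: [0.0, 0.605, 0.796, 0.0]
wrist_force: [-4.5, -1.5, 17.0]
opening: 50.4
```

Firm contact. Easing off, then release.

Call:
move_arm --pt "-1 0 0 -0.3 0 0 0" --pt "-0.05 0 0 -0.4 0 0 0" --pt "0.3 0 0 -0.4 0 0 0" --pt "0.6 0 0 -0.4 0 0 0" --pt "1 0 0 -0.4 0 0 0"

```text
time_s: 36.0
position: [427.2, 180.3, 55.5]
tcp_rot: [0.0, 0.605, 0.796, 0.0]
wrist_force: [-0.1, -0.6, 0.6]
opening: 69.2
```

Call:
move_arm --pt "1 0 0 -3 0 0 0" --pt "1 0 0 -20 0 0 0" --pt "1 0 0 -55 0 0 0" --pt "1 0 0 -95 0 0 0" --pt "1 0 0 -140 0 0 0"

```text
time_s: 36.5
position: [426.6, 180.1, 196.8]
tcp_rot: [-0.0, 0.605, 0.796, -0.0]
wrist_force: [0.9, 0.5, 0.7]
opening: 94.9
```

```bash
python3 - <<'E'
from m import *
go(200,590,250)
E
```

```text
t 36.50 p [426.6 180.1 196.8] yaw 15.5 op 94.9 F [0.9 0.5 0.7] j6 -0.01
shift [ 455.6 -108.9  -53. ] turn [-0.001 -0.    -0.   ]
```

Call:
move_arm --pt "1 40 -9 -20 0 0 0" --pt "1 80 -19 -40 0 0 0" --pt "1 120 -29 -50 0 0 0" --pt "1 160 -38 -53 0 0 0" --pt "1 200 -48 -53 0 0 0"

```text
time_s: 37.0
position: [326.0, 361.4, 250.9]
tcp_rot: [-0.0, 0.605, 0.796, 0.0]
wrist_force: [0.4, 0.4, 0.0]
opening: 95.0
```

Call:
move_arm --pt "1 40 -9 0 0 0 0" --pt "1 80 -19 0 0 0 0" --pt "1 120 -29 0 0 0 0" --pt "1 160 -38 0 0 0 0" --pt "1 200 -48 0 0 0 0"

```text
time_s: 37.5
position: [225.2, 542.6, 251.2]
tcp_rot: [-0.0, 0.605, 0.796, 0.0]
wrist_force: [0.5, 0.2, 0.5]
opening: 94.9
```

Call:
move_arm --pt "1 20 -5 0 0 0 0" --pt "1 40 -9 0 0 0 0" --pt "1 50 -12 0 0 0 0" --pt "1 50 -12 0 0 0 0" --pt "1 50 -12 0 0 0 0"

```text
time_s: 38.0
position: [200.5, 587.0, 251.2]
tcp_rot: [-0.0, 0.605, 0.796, 0.0]
wrist_force: [-0.5, -0.3, -0.8]
opening: 95.4
```

```bash
python3 - <<'E'
from m import *
go(200,590,250)
for n in("scene","top"):
    im,d=eyes.get_image(n); cv2.imwrite(f"pics/{n}20.png",im[:,:,::-1]); np.save(f"pics/{n}20.npy",d)
im=cv2.imread("pics/top20.png"); g=cv2.cvtColor(im,cv2.COLOR_BGR2GRAY).astype(int); hs=cv2.cvtColor(im,cv2.COLOR_BGR2HSV).astype(int);H,S,V=[hs[...,i] for i in range(3)]
P=cloud("top",np.load("pics/top20.npy")); Z=P[...,2]
def win(m,u0,u1,v0,v1):
    w=np.zeros_like(m);w[v0:v1,u0:u1]=m[v0:v1,u0:u1];return w
n="top"
y=comp((H>18)&(H<35)&(S>120),(335,174)); print("bowl",*circ(plane(n,cont(y),74)[:,:2]))
j=win((Z>80)&(Z<135),205,255,225,275); j=comp(j,(229,246)); print("jar cap",*circ(plane(n,cont(j),111)[:,:2]),np.median(P[j],0))
d=comp(win((H>95)&(H<125)&(S>70),400,445,200,240),(421,218)); b=cv2.boxPoints(cv2.minAreaRect(cont(d).astype(np.float32))); print("dish",plane(n,b,9).mean(0))
rc=win((S>180)&((H<8)|(H>172)),125,150,195,220); print("saucecap",*circ(plane(n,cont(rc),140)[:,:2]))
E
python3 - <<'E'
import cv2
im=cv2.imread("pics/top20.png"); cv2.imwrite("pics/top20c.png",cv2.resize(im[120:300,120:480],None,fx=2.2,fy=2.2))
E
```

```text
t 38.00 p [200.5 587.  251.2] yaw 15.5 op 95.4 F [-0.5 -0.3 -0.8] j6 0.86
shift [3.  0.3 1.2] turn [ 0. -0.  0.]
bowl [ 660.46737876 -150.47069758] 30.598967107719066
jar cap [425.6508434  181.42844141] 24.82004315613079 [426.25159941 182.00476842 110.00668789]
dish [ 540.93925365 -434.43309071    9.        ]
saucecap [529.77365705 444.41733964] 12.100167725842162
```

View pics/scene20.png

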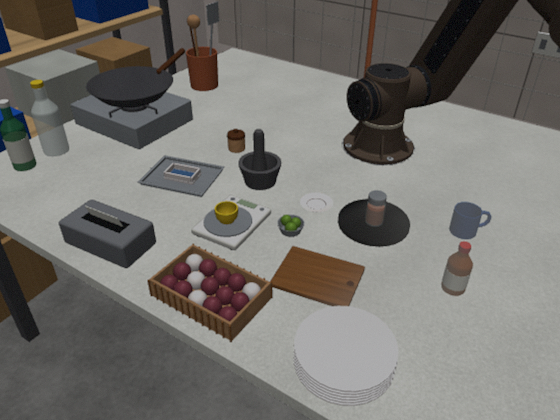

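View pics/top20c.png

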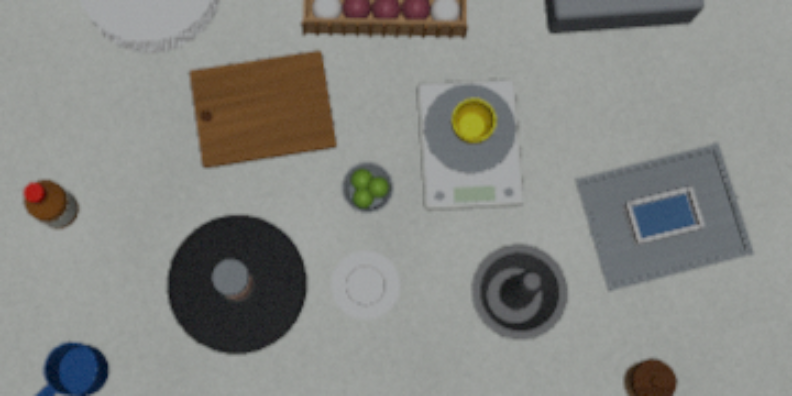

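Both views show every item upright and within about 2 mm of the middle of its place. The board is clear and the bottle hasn't moved. Handing in.

```bash
python3 -c "
from bench import robot
print(robot.finish_job())"
```

```text
the job is handed in; nothing more can be done
None
```

The worktop is set out as asked and the job is handed in, at about 38 s of the 138 s allowed. I made five moves, in this order:

1. pestle into the mortar
2. jar onto the board
3. bowl onto the scale
4. dish onto the tray
5. jar onto the turntable

I read your list as places rather than a sequence, so the dish was placed before the jar.

**Final checks (top camera):**

| Item | Place | Distance from the middle |
|---|---|---|
| Pestle | mortar | about 1–2 mm (measured at its top) |
| Bowl | scale pan | about 2 mm |
| Jar | turntable | about 1 mm |
| Dish | tray | about 1 mm |

- **State of the bench:** all four items stand upright, the board is clear, and the sauce bottle is within 0.5 mm of where it started. The arm is parked well away from everything.
- **Set-down forces:** wrist force readings stayed at 17 N or less at every set-down.
- **Disagreements:** the two cameras differed by up to about 4 mm on positions, so I used values between them. One fit of the turntable's outline in the scene view was clearly wrong, so I dropped it and used its centre mark and the top view instead.

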